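Clear the catch tray, jack it up and hold it

ROBOT

A 6-joint arm with a two-finger parallel gripper is mounted at the origin on a cart in front of the work surface, level with it; the furniture and walls round the work are solid. World frame = base frame: x ahead of the robot, y to its left, z up, the work surface at z = 0. Lengths are in mm, angles in rad, forces in N, time in s.
With the tool pointing down it reaches from about 325 to 900 mm from the base axis. Payload 6.1 kg.
Tool frame: the origin (TCP) lies midway between the tips of the shut fingers; the grasp point (between the pads) lies 19 mm behind it; z points along the fingers, y is the direction in which the jaws open and shut (so a half turn about z gives the same grasp; the last joint's range is limited). The gripper opens to 87 mm and grips with 3 to 60 N. Pads are 19 mm wide; open, the fingers measure 117 mm over their backs; the gripper's body (75 mm by 190 mm) begins 51 mm behind the grasp point.
Start: joints at [-1.473, 0.22, 1.526, -0, 1.395, -0.126], TCP at [138.704, -609.407, 222.538] pointing down, gripper open.
Joint ranges: [-2.98, 2.98], [-0.91, 2.08], [0.09, 2.57], [-1.24, 4.39], [0.2, 2.65], [-2.68, 2.68]. Speed limits (rad/s): [2.57, 2.57, 3.01, 3.14, 3.14, 3.14].

INTERFACE

Orientations are given as [roll, pitch, yaw] about the fixed x, y, z axes, in that order (R = Rz(yaw) Ry(pitch) Rx(roll)).
In Python, from workcell import manip gives the robot as it stands. The module is installed in compiled form; this text tells all that it offers.
- The arm moves only by the tool apply_moves, never from a script. Its argument "moves" is a list of rows, each an object of numbers: "jaw": the closure, from 0 (fully open) to 1 (shut); "x", "y", "z": the shift along the tool's x, y, z in mm; "wx", "wy", "wz": the turn, a rotation vector about the tool's x, y, z in degrees. In form: [{"jaw": .., "x": .., "y": .., "z": .., "wx": .., "wy": .., "wz": ..}, ...]. A call has 1 to 10 rows; each row shifts and turns the commanded pose from where the row before left it, along the tool's axes as they then stand; what a row does not reach is not made up. A row lasts 1/8 s, in which the tool goes at most 62.5 mm and 10.7 degrees, less where a joint would pass 70% of its speed; a pose out of reach is approached as far as the arm can. A call with a gripper value outside its range is refused whole. The fingers move at their own pace and stop on an object; "force" is the grip in N (left out, the last holds). Time passes only in rows, so rows that do not move let the fingers close. It gives the time, the measured TCP pose, the force and the opening at its end, in the units of the state.
- manip.observe(): the state, without advancing time (a new reading comes with each control period).
- manip.get_image(name): name is "scene" or "top"; returns (picture, depth): 480x640x3 uint8, red, green, blue; 480x640 float32, mm along the optical axis (not along the pixel's ray), 0 where there is no reading.
- manip.camera_params(name): a dict with "mtx" (3x3 intrinsics, pixels), "position" and "orientation" of the camera in the world. Camera axes: x right, y down, z forward; pixel columns grow to the right and rows downward; lengths in mm; the calibration is good to about 2 mm. A picture is of the moment at which its call begins. camera_params takes no time and is no camera call.
- manip.finish_job(): hands the job in, once; it reports no verdict.
Trained networks look in the newest picture that a camera, given by its name, has taken for a name from the list of things; names that differ only in an ending like _2 or _b are one class to them, and where a whole thing is asked for, a point or a joint stands for the part that bears it (a point fixed in the world has none). Each returns a list of dicts, best first, with "score" (0 to 1); they miss things now and then, are a little off and sometimes report something else, mostly with a low value. They report only what shows in the picture. A call takes as long as a camera call. They do not tell look-alikes from the thing itself.
- manip.boxes_of(name, camera): "bbox" ([left, top, right, bottom] in pixels, round what is visible of it).
The state is a dict: "time_s": time; "joints": joint angles; "qvel": joint speeds; "effort": joint torques, N m; "ee_pos": TCP position; "ee_rot": TCP orientation; "wrist_force": force on the tool from outside, world axes, zero at the start; "wrist_torque": the same for the moment, N m; "width": finger opening in mm.
Only numpy, scipy, OpenCV 4.12 (cv2) and the standard library are available. Lean on these libraries where they do the work, as an engineer would, in place of code of your own. Each camera call takes 0.05 s, during which the arm holds its last target. There are 200 camera calls.

TASK

Collect the two finished lidded cups from the hinged catch tray and stand them upright in the empty white basket; then slide the lever jack under the tray's tongue until its saddle is centred below the marked round lift pad, and let go of the jack. Give the pump handle one full trial stroke, all the way down so that the tray lifts and then all the way back up, and then push it fully down a second time and finish while still holding it down, with the tray raised by the jack alone. Leave the timer, the brass weight and the scraper where they are.

Things in the scene. Friction and masses are not known exactly. Their poses are not given: they have to be found in the camera images.
- tray_stand: Fixed steel stand; origin on the table below the middle of the catch tray it carries. Tray 150 (x) by 170 mm (y), hinged along its +y side; inner floor 88 mm above the table, rim 106 mm, walls 5 mm. A 44 mm wide tongue sticks out 45 mm from its -y side (top 91 mm up). Legs and base end 55 mm to the -y side of the origin, so a jack can be slid under the tongue along the stand's +y.
- catch_tray (a joint): Hinge of the tray on the stand, rad: 0 = lying level on the stand (start), grows as the tongue side rises (about 0.12 when the jack is fully up). The tray weighs on the jack with about 8 N.
- lift_pad (a point): Centre of the lower face of the round lift pad (34 mm across) under the tongue, 75 mm above the table with the tray level, 115 mm from the stand's origin to its -y side. It is marked on the top of the tongue, straight above, by a raised ring 28 mm across with a stud in the middle.
- cup_a_mid (a point): Centre, half-way up, of the first of two alike lidded white plastic cups standing on the tray (62 mm across at the lid, 42 mm high, 0.12 kg; the solid to grip is a 44 mm square, 42 mm high, along the cup's x and y axes). This one starts on the tongue side of the tray.
- cup_b_mid (a point): The same for the second cup, on the hinge side of the tray; some 85 mm from the first in stand y.
- basket: Fixed, empty white perforated basket in the middle of the table, 235 (x) by 330 (y) mm, rim 71 mm high. Origin: centre of its underside on the table; inner floor 5 mm up, inside 184 by 278 mm between the walls.
- jack: Loose lever jack, 0.9 kg. Origin on its underside; base plate 75 mm wide, 12 mm thick, from x = -140 to +85 mm. Saddle at x = +65 mm, handle to -x. Grip the grey pump block, closing across y: 44 (x) by 40 mm (y), centred at x = -12 mm, top 78 mm up. Its +x must point along the stand's +y when under the tongue. It slides on the table; handle up, the saddle clears the pad by 12 mm.
- saddle (a point): Centre of the top face of the jack's round saddle (28 mm across), 63 mm above the table with the handle up; rises 65.5 mm per rad of the handle, 36 mm in all.
- pump_handle (a joint): Pump handle, rad: 0 = up (start; springs back there when let go), 0.55 = fully down at its stop. Turns about an axis along the jack's y at x = -45 mm, 60 mm up; its arm to the handle end is 110 mm long towards -x, 0.5 rad above level at 0, 0.05 rad below level at 0.55. Fully down under the tray takes about 10 N at the handle end.
- handle_end (a point): Centre of the rubber cross bar at the handle's end (20 mm thick, 74 mm long along the jack's y). About 113 mm above the table with the handle up, 55 mm with it down. Push on it from above.
- timer: Bystander: small kitchen timer, 62 x 62 x 18 mm, origin under its centre.
- weight: Bystander: knobbed brass check weight, 38 mm across, 52 mm high, origin under its centre.
- scraper: Bystander: flat plastic scraper, 78 x 152 x 9 mm, origin under its centre.
Mind the look-alikes: they are no part of the job. Leave any green or orange look-alike of the part that bears cup_b_mid alone.

How it is judged:
By the outcome, as a careful person would: the job done as asked, in the order asked, and still so for the second after the job is handed in, while the arm keeps its last pose, push and grip.
It also fails if it takes over 72 s, if anything falls off the work surface, if the arm or the gripper's body presses on something with over 40 N, if the wrist force passes 120 N, or if a joint passes its speed limit or range.

## Working session

There is one attempt and no reset: what is moved stays moved. The work goes in short steps, Python scripts to look and compute and a tool call to move; the robot and the scene stay as the last step left them, time stands still between calls to the robot, and variables do not carry over. Pictures are saved under pics/ and viewed, about 8 in all and at most 12, crops included, and the job is handed in when it is done.

Besides the shell and the picture viewer there is one more tool, called by a JSON object that holds its "op" and its "data", one argument or row to a line. apply_moves: Moves the arm, as the interface text tells. Its arguments: {"type":"object","properties":{"moves":{"type":"array","items":{"type":"object","properties":{"jaw":{"type":"number"},"x":{"type":"number"},"y":{"type":"number"},"z":{"type":"number"},"wx":{"type":"number"},"wy":{"type":"number"},"wz":{"type":"number"}}}},"force":{"type":"number"}},"required":["moves"]}

```bash
mkdir -p pics
cat > h.py <<'E'
import numpy as np, cv2
from workcell import manip
def snap(c,fn=None):
    im,d=manip.get_image(c)
    if fn: cv2.imwrite('pics/'+fn,cv2.cvtColor(im,cv2.COLOR_RGB2BGR)); np.savez('pics/'+fn+'.npz',im=im,d=d)
    return im,d
def Rc(p):
    o=np.array(p['orientation'],float)
    if o.shape==(3,3): return o
    from scipy.spatial.transform import Rotation as R
    return R.from_euler('xyz',o).as_matrix()
def w(c,u,v,d):
    p=manip.camera_params(c);K=np.array(p['mtx'])
    r=np.stack([(u-K[0,2])/K[0,0],(v-K[1,2])/K[1,1],np.ones_like(u,float)],-1)*np.asarray(d)[...,None]
    return r@Rc(p).T+np.array(p['position'])
def cloud(c,d):
    v,u=np.mgrid[0:480,0:640]; return w(c,u.astype(float),v,d)
def px(c,P):
    p=manip.camera_params(c);q=(np.atleast_2d(P)-np.array(p['position']))@Rc(p);K=np.array(p['mtx'])
    return np.c_[K[0,0]*q[:,0]/q[:,2]+K[0,2],K[1,1]*q[:,1]/q[:,2]+K[1,2]]
E
python3 - <<'E'
from h import *
for c in('scene','top'):
    snap(c,c+'0.png');p=manip.camera_params(c);print(c,p)
    for n in('tray_stand','cup_a_mid','basket','jack','saddle','timer','weight','scraper'):
        print(n,[(np.round(b['bbox']).astype(int).tolist(),round(b['score'],2)) for b in manip.boxes_of(n,c)])
print(manip.observe())
E
```

```text
scene {'mtx': array([[512.62330033,   0.        , 317.63911479],
       [  0.        , 512.62330033, 231.65279084],
       [  0.        ,   0.        ,   1.        ]]), 'position': array([-210.699065  ,  886.04027312,  694.26606852]), 'orientation': array([-2.00619401,  0.02152337, -2.51517138])}
tray_stand [([203, 264, 307, 350], 0.89)]
cup_a_mid [([255, 255, 284, 288], 0.89)]
basket [([223, 201, 334, 265], 0.79)]
jack [([345, 211, 402, 280], 0.57)]
saddle [([356, 251, 368, 262], 0.62)]
timer [([369, 213, 390, 230], 0.46), ([222, 200, 335, 264], 0.16)]
weight []
scraper []
top {'mtx': array([[535.2848453 ,   0.        , 323.46805899],
       [  0.        , 535.2848453 , 236.05648377],
       [  0.        ,   0.        ,   1.        ]]), 'position': array([ 403.79359616, -117.1383009 , 1348.50338054]), 'orientation': array([-3.02197400e+00, -8.95447725e-04, -1.58459840e+00])}
tray_stand [([156, 226, 259, 295], 0.87)]
cup_a_mid [([210, 244, 234, 270], 0.83)]
basket [([282, 121, 423, 227], 0.58)]
jack [([329, 271, 434, 314], 0.81)]
saddle [([334, 289, 346, 302], 0.61), ([457, 230, 490, 257], 0.36)]
timer [([458, 228, 486, 257], 0.79)]
weight [([252, 204, 270, 220], 0.49)]
scraper [([459, 266, 517, 300], 0.79)]
{'time_s': 0.9, 'joints': array([-1.47310478e+00,  2.20363404e-01,  1.52650828e+00, -3.29247344e-06,
        1.39466560e+00, -1.26105103e-01]), 'qvel': array([ 0.00065582,  0.00097783,  0.00121777,  0.00066494,  0.00012426,
       -0.00071927]), 'effort': array([ 1.24260809e-03, -4.94546628e+01, -3.87715673e+01,  7.02323020e-02,
        4.65742615e-02, -8.11236220e-06]), 'ee_pos': array([ 138.70062786, -609.41875807,  222.55594321]), 'ee_rot': array([3.14153813e+00, 1.01794552e-05, 2.23797228e-01]), 'wrist_force': array([0.94524746, 1.16044466, 0.38655443]), 'wrist_torque': array([0.02045296, 0.0156452 , 0.0157106 ]), 'width': 86.91800149360388}
```

Run:
```python
import cv2,numpy as np
t=cv2.imread('pics/top0.png')[110:330,140:540]
cv2.imwrite('pics/t1.png',cv2.resize(t,None,fx=2,fy=2,interpolation=cv2.INTER_CUBIC))
s=cv2.imread('pics/scene0.png')[190:365,190:420]
cv2.imwrite('pics/s1.png',cv2.resize(s,None,fx=3.4,fy=3.4,interpolation=cv2.INTER_CUBIC))
```

```text
(no output)
```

View pics/t1.png

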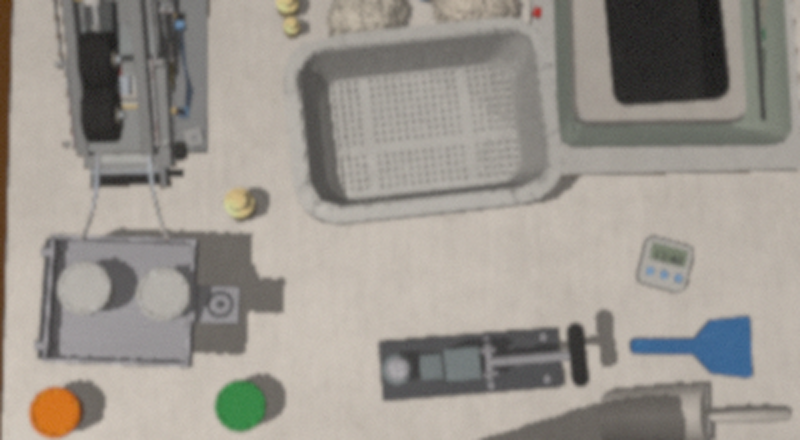

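View pics/s1.png

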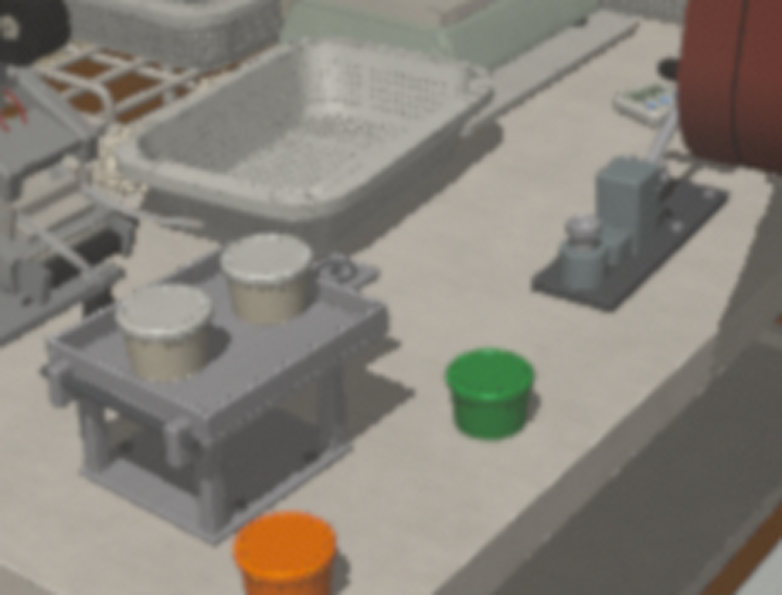

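White cups on the tray sit at top px (182,253) hinge side and (221,256) tongue side. The look-alikes are orange (168,315) and green (260,312), which stay put. The jack is at about (375,290), with its saddle on the left at (338,295); ring and stud at (250,262).

```bash
cat > meas.py <<'E'
from h import *
def fit_circle(P):
    A=np.c_[2*P,np.ones(len(P))];s=np.linalg.lstsq(A,(P**2).sum(1),rcond=None)[0];return s[:2],np.sqrt(s[2]+s[:2]@s[:2])
def load(c,fn): z=np.load('pics/'+fn+'.npz');return z['im'].astype(int),cloud(c,z['d'])
def rect(P):
    r=cv2.minAreaRect(P[:,:2].astype(np.float32));return np.round(r[0],1),np.round(r[1],1),round(r[2],2)
def comps(m,n=30):
    k,l,s,ce=cv2.connectedComponentsWithStats(m.astype(np.uint8),connectivity=4)
    return [(l==i,s[i],ce[i]) for i in range(1,k) if s[i,4]>=n]
E
python3 - <<'E'
from meas import *
for c in('top','scene'):
    im,C=load(c,c+'0.png');X,Y,Z=C[...,0],C[...,1],C[...,2]
    print(c,'table z',np.median(Z[(abs(X-400)<250)&(abs(Y)<350)&(Z<25)]))
    reg=(Y>60)&(Y<400)&(X>230)&(X<480)
    for lo,hi,n in((118,145,'lid'),(97,112,'rim'),(80,96,'floor/tongue')):
        for m,s,ce in comps(reg&(Z>lo)&(Z<hi)):
            P=C[m];print(n,s[4],ce.round(),'mean',P.mean(0).round(1),'zmed',np.median(P[:,2]).round(1),rect(P))
    reg=(Y>-350)&(Y<110)&(X>200)&(X<380)
    for lo,hi,n in((5,20,'base'),(55,70,'saddle'),(71,85,'block'),(86,130,'handle')):
        for m,s,ce in comps(reg&(Z>lo)&(Z<hi),15):
            P=C[m];print(n,s[4],ce.round(),'mean',P.mean(0).round(1),'zmed',np.median(P[:,2]).round(1),rect(P))
    reg=(X>330)&(X<720)&(Y>-350)&(Y<200)
    for lo,hi,n in((60,78,'bask rim'),(3,12,'bask floor')):
        for m,s,ce in comps(reg&(Z>lo)&(Z<hi),300):
            P=C[m];print(n,s[4],ce.round(),'mean',P.mean(0).round(1),'zmed',np.median(P[:,2]).round(1),rect(P))
E
```

```text
top table z -0.9536154182098926
rim 298 [197. 286.] mean [441.1 174.7 104.7] zmed 105.2 (array([452.7, 175.2]), array([186.3,  55.6]), 89.12)
floor/tongue 30 [242. 270.] mean [477.3  71.   90.1] zmed 89.8 (array([477.4,  71. ]), array([21.2,  5.1]), 88.49)
floor/tongue 1390 [199. 280.] mean [455.4 172.7  87.5] zmed 87.4 (array([454.5, 173.4]), array([159.5,  49.4]), 89.09)
bask rim 1788 [348. 204.] mean [ 635.4 -179.9   70.5] zmed 70.8 (array([ 656.7, -187.9]), array([324. , 126.4]), 89.99)
bask rim 334 [377. 292.] mean [ 422.1 -244.7   72.9] zmed 74.4 (array([ 422.8, -249.8]), array([39.7, 82. ]), 3.28)
bask floor 2398 [350. 191.] mean [ 680.1 -188.7    7.9] zmed 8.0 (array([ 676.8, -192.5]), array([ 86.4, 259.6]), 0.01)
scene table z -2.0356587964115533
lid 51 [276. 269.] mean [475.6 120.1 125.7] zmed 126.5 (array([475.5, 117.1]), array([36.1,  7.3]), 88.57)
rim 402 [273. 295.] mean [436.5 177.1 102.3] zmed 102.8 (array([452.9, 172.7]), array([175.7,  62.3]), 87.05)
floor/tongue 518 [270. 293.] mean [464.4 157.3  87.4] zmed 87.1 (array([463. , 162.3]), array([145.4,  41.3]), 86.54)
floor/tongue 451 [265. 307.] mean [434.  208.2  89.1] zmed 89.4 (array([428.2, 186.2]), array([187.5,  51.1]), 70.63)
base 19 [372. 277.] mean [ 378.  -148.5    8.2] zmed 7.9 (array([ 377.7, -150.1]), array([ 4. , 31.3]), 0.43)
base 97 [335. 314.] mean [359.1  54.5  12.8] zmed 13.2 (array([358.9,  53.2]), array([46.4, 17. ]), 47.9)
bask rim 860 [295. 234.] mean [ 633.8 -153.7   68.1] zmed 69.1 (array([ 654.3, -184.1]), array([331. , 130.5]), 89.95)
bask floor 443 [378. 264.] mean [ 401.2 -223.2    9.3] zmed 9.9 (array([ 417.1, -238. ]), array([ 74.5, 220.6]), 2.59)
bask floor 563 [271. 323.] mean [467.6 158.7   5.2] zmed 5.1 (array([470.1, 159.1]), array([81.1, 78. ]), 85.8)
```

Run:
```python
from meas import *
for c in('top','scene'):
    im,C=load(c,c+'0.png');X,Y,Z=C[...,0],C[...,1],C[...,2]
    reg=(Y>20)&(Y<310)&(X>370)&(X<575)
    for lo,hi,n in((118,145,'lid'),(97,112,'rim'),(80,96,'floor/tongue')):
        for m,s,ce in comps(reg&(Z>lo)&(Z<hi)):
            P=C[m];print(c,n,s[4],ce.round(),'mean',P.mean(0).round(1),'zmed',np.median(P[:,2]).round(1),rect(P))
    reg=(Y>-350)&(Y<10)&(X>340)&(X<490)
    for lo,hi,n in((5,20,'base'),(55,70,'saddle'),(71,85,'block'),(86,130,'handle')):
        for m,s,ce in comps(reg&(Z>lo)&(Z<hi),10):
            P=C[m];print(c,n,s[4],ce.round(),'mean',P.mean(0).round(1),'zmed',np.median(P[:,2]).round(1),rect(P))
    reg=(X>500)&(X<850)&(Y>-400)&(Y<100)
    for lo,hi,n in((60,78,'bask rim'),(3,12,'bask floor')):
        for m,s,ce in comps(reg&(Z>lo)&(Z<hi),300):
            P=C[m];print(c,n,s[4],ce.round(),'mean',P.mean(0).round(1),'zmed',np.median(P[:,2]).round(1),rect(P))
im,C=load('top','top0.png')
# ring pixels colours upscaled crop
s=cv2.imread('pics/top0.png')
a=cv2.resize(s[222:298,152:264],(784,532),interpolation=cv2.INTER_CUBIC)
b=cv2.resize(s[268:316,326:440],(784,330),interpolation=cv2.INTER_CUBIC)
cv2.imwrite('pics/a.png',a);cv2.imwrite('pics/b.png',b)
```

```text
top lid 585 [182. 254.] mean [513.5 203.9 128.2] zmed 128.2 (array([513.6, 203.7]), array([61.2, 60.2]), 88.82)
top lid 587 [221. 257.] mean [505.2 113.9 128.4] zmed 128.4 (array([504.8, 113.8]), array([60.1, 61.4]), 42.32)
top rim 673 [199. 262.] mean [496.3 170.1 104.4] zmed 104.9 (array([501.1, 172.7]), array([186.5, 150.1]), 87.22)
top floor/tongue 2816 [199. 263.] mean [496.2 173.   87.5] zmed 87.5 (array([501.5, 171.8]), array([160. , 140.5]), 87.11)
top floor/tongue 102 [162. 259.] mean [505.8 261.5  90.6] zmed 90.7 (array([505.7, 261.5]), array([ 8.2, 98.9]), 87.23)
top floor/tongue 390 [249. 262.] mean [495.1  56.5  90.5] zmed 90.6 (array([495.5,  56.4]), array([49.7, 44.5]), 87.5)
top base 1686 [376. 292.] mean [ 422.8 -248.3   11.6] zmed 11.7 (array([ 423.5, -242.3]), array([ 78.4, 219.6]), 4.17)
top base 15 [381. 291.] mean [ 425.  -261.6   12. ] zmed 12.1 (array([ 425. , -261.7]), array([20.3,  3.3]), 8.04)
top saddle 53 [384. 291.] mean [ 422.9 -264.2   64.6] zmed 65.4 (array([ 424. , -262.6]), array([23.2, 25.6]), 25.36)
top saddle 107 [338. 295.] mean [ 416.9 -154.1  
[... 1997 characters left out ...]
] mean [ 422.1 -286.1   77.4] zmed 76.7 (array([ 422.7, -286.6]), array([10.3, 34.6]), 6.63)
scene block 125 [374. 240.] mean [ 417.4 -224.3   75.8] zmed 76.0 (array([ 419.5, -233.1]), array([38.5, 55.6]), 3.68)
scene handle 20 [386. 210.] mean [ 450.6 -346.9  113.6] zmed 113.4 (array([ 451.4, -346.6]), array([17.1,  6.5]), 7.75)
scene handle 19 [387. 223.] mean [ 425.6 -311.4   91.2] zmed 91.2 (array([ 426.6, -312.1]), array([ 5.9, 31.4]), 29.27)
scene bask rim 1808 [282. 224.] mean [ 714.  -189.5   68.2] zmed 69.0 (array([ 720. , -206.9]), array([241.1, 377.2]), 6.5)
scene bask floor 784 [281. 233.] mean [ 755.2 -228.6    7.7] zmed 7.7 (array([ 754.6, -227.4]), array([109.5, 180.5]), 4.49)
```

View pics/a.png

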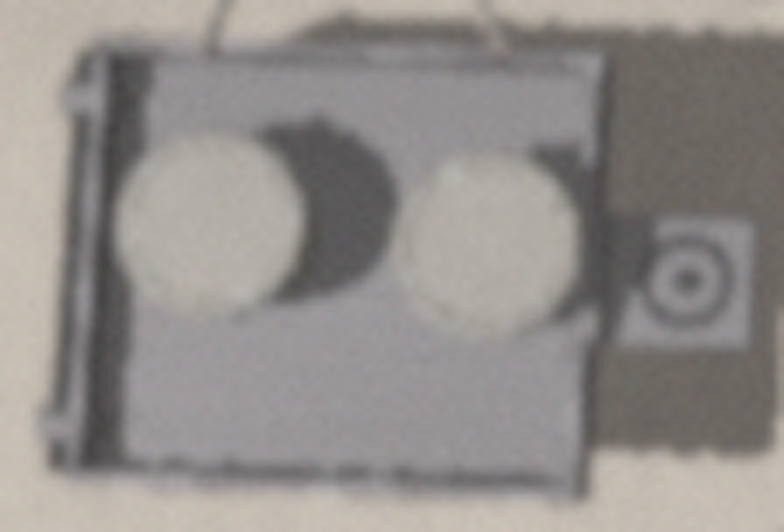

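View pics/b.png

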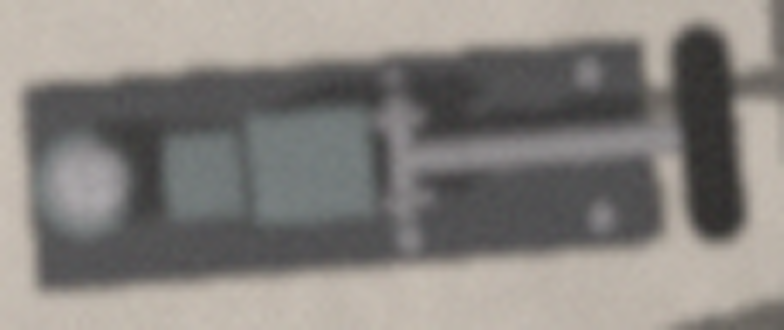

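The crops show the ring and stud at about (249.7,261.6) and the saddle at about (338,294). The two white cups stand upright on the tray, and the jack's handle is to the right (world −y).

```bash
cat >> meas.py <<'E'
def plan(p,yaw,q,yaw2,maxs=60,maxw=10.6,n=None):
    "rows (tool axes, tool down) from p,yaw deg to q,yaw2"
    p=np.array(p,float);q=np.array(q,float);dw=yaw2-yaw
    n=n or int(max(np.ceil(np.linalg.norm(q-p)/maxs),np.ceil(abs(dw)/maxw),1));out=[]
    for i in range(n):
        d=(q-p)/n;a=np.radians(yaw+dw*i/n)
        out.append((d[0]*np.cos(a)+d[1]*np.sin(a),d[0]*np.sin(a)-d[1]*np.cos(a),-d[2],-dw/n))
    return np.round(out,1)
E
python3 - <<'E'
from meas import *
im,C=load('top','top0.png');X,Y,Z=C[...,0],C[...,1],C[...,2]
for x in range(380,900,40): print(x,[int(Z[(abs(X-x)<20)&(abs(Y-y)<20)].max(initial=-9)) for y in range(320,-480,-40)])
u=w('top',np.array([249.7,337.9]),np.array([261.6,293.8]),np.array([0.,0]))
p=manip.camera_params('top')
for (a,b),z in(((249.7,261.6),91),((337.9,293.8),63)):
    r=w('top',np.array([a]),np.array([b]),np.array([1.]))[0]-p['position'];print(p['position']+r*(z-1-p['position'][2])/r[2])
m=(Z>5)&(Z<20)&(Y>-350)&(Y<10)&(X>340)&(X<490)
P=C[m][:,:2]; 
# long edge fits: max/min X per Y-bin
for s in(1,-1):
    ys=np.arange(-325,-145,6); e=[(s*P[abs(P[:,1]-y)<3][:,0]).max()*s for y in ys]; k=np.polyfit(ys,e,1); print('edge',s,k,np.degrees(np.arctan(k[0])), np.polyval(k,-231))
print('top shape yaws done'); print(plan([138.7,-609.4,222.6],12.8,[503,118,222],87.2))
E
```

```text
380 [6, 47, 46, 6, 7, 7, 45, 49, 46, 6, 5, 16, 44, 20, 19, 20, 19, 123, 37, 39]
420 [8, 93, 110, 109, 109, 112, 111, 45, 34, 7, 10, 1348, 68, 84, 83, 87, 111, 129, 6, 12]
460 [7, 100, 110, 94, 93, 133, 111, 97, 7, 8, 8, 14, 16, 74, 80, 73, 20, 127, 9, 12]
500 [6, 94, 133, 134, 136, 136, 134, 96, 9, 7, 6, 6, 5, 7, 8, 10, 7, 7, 6, 8]
540 [7, 99, 133, 133, 129, 134, 131, 10, 6, 5, 6, 8, 7, 7, 6, 7, 5, 6, 7, 16]
580 [6, 100, 112, 138, 111, 138, 112, 6, 7, 69, 77, 75, 75, 7, 7, 9, 7, 5, 6, 6]
620 [7, 8, 8, 142, 118, 142, 9, 55, 26, 77, 77, 78, 78, 77, 77, 77, 77, 75, 7, 6]
660 [6, 7, 6, 198, 308, 305, 183, 38, 5, 80, 45, 18, 16, 15, 32, 43, 77, 78, 24, 19]
700 [7, 8, 3, 221, 319, 317, 129, 8, 5, 78, 25, 15, 16, 16, 16, 17, 78, 116, 161, 164]
740 [8, 6, 0, 236, 323, 322, 223, 6, 8, 77, 15, 17, 17, 16, 16, 16, 78, 116, 165, 122]
780 [8, 7, -9, 257, 300, 257, 87, 8, 6, 79, 65, 47, 30, 18, 17, 19, 79, 115, 163, 118]
820 [6, 7, -9, 293, 323, 292, 262, 8, 6, 76, 79, 81, 76, 80, 78, 79, 78, 116, 162, 117]
860 [7, 8, -9, 316, 329, 314, 286, 7, 41, 38, 38, 43, 41, 69, 73, 75, 73, 116, 163, 161]
[496.84246005  54.13302139  90.        ]
[ 418.9450044  -152.99188104   62.        ]
edge 1 [-2.94381499e-02  4.61738975e+02] -1.6861947725258424 468.5391873264582
edge -1 [-1.01644817e-01  3.38033513e+02] -5.803885848180207 361.5134652656718
top shape yaws done
[[ 36.9 -44.9   0.   -5.3]
 [ 40.9 -41.3   0.   -5.3]
 [ 44.5 -37.3   0.   -5.3]
 [ 47.8 -33.    0.   -5.3]
 [ 50.7 -28.5   0.   -5.3]
 [ 53.1 -23.7   0.   -5.3]
 [ 55.  -18.6   0.   -5.3]
 [ 56.5 -13.5   0.   -5.3]
 [ 57.5  -8.2   0.   -5.3]
 [ 58.   -2.8   0.   -5.3]
 [ 58.1   2.6   0.   -5.3]
 [ 57.6   7.9   0.   -5.3]
 [ 56.6  13.2   0.   -5.3]
 [ 55.1  18.4   0.   -5.3]]
```

{"op": "apply_moves", "data": {
  "moves": [
    {"jaw": 0.14,"x": 37,"y": -45,"wz": -5.3},
    {"jaw": 0.14,"x": 41,"y": -41,"wz": -5.3},
    {"jaw": 0.14,"x": 44.5,"y": -37.5,"wz": -5.3},
    {"jaw": 0.14,"x": 48,"y": -33,"wz": -5.3},
    {"jaw": 0.14,"x": 50.5,"y": -28.5,"wz": -5.3},
    {"jaw": 0.14,"x": 53,"y": -23.5,"wz": -5.3},
    {"jaw": 0.14,"x": 55,"y": -18.5,"wz": -5.3},
    {"jaw": 0.14,"x": 56.5,"y": -13.5,"wz": -5.3},
    {"jaw": 0.14,"x": 57.5,"y": -8,"wz": -5.3},
    {"jaw": 0.14,"x": 58,"y": -3,"wz": -5.3}
  ],
  "force": 25
}}

```text
schema error: expected keys jaw, x, y, z, wx, wy, wz
```

{"op": "apply_moves", "data": {
  "moves": [
    {"jaw": 0.14,"x": 58,"y": 2.5,"wz": -5.3},
    {"jaw": 0.14,"x": 57.5,"y": 8,"wz": -5.3},
    {"jaw": 0.14,"x": 56.5,"y": 13,"wz": -5.3},
    {"jaw": 0.14,"x": 55,"y": 18.5,"wz": -5.3},
    {"jaw": 0.14}
  ]
}}

```text
schema error: expected keys jaw, x, y, z, wx, wy, wz
```

{"op": "apply_moves", "data": {
  "moves": [
    {"jaw": 0.14,"x": 37,"y": -45,"z": 0,"wx": 0,"wy": 0,"wz": -5.3},
    {"jaw": 0.14,"x": 41,"y": -41,"z": 0,"wx": 0,"wy": 0,"wz": -5.3},
    {"jaw": 0.14,"x": 44.5,"y": -37.5,"z": 0,"wx": 0,"wy": 0,"wz": -5.3},
    {"jaw": 0.14,"x": 48,"y": -33,"z": 0,"wx": 0,"wy": 0,"wz": -5.3},
    {"jaw": 0.14,"x": 50.5,"y": -28.5,"z": 0,"wx": 0,"wy": 0,"wz": -5.3},
    {"jaw": 0.14,"x": 53,"y": -23.5,"z": 0,"wx": 0,"wy": 0,"wz": -5.3},
    {"jaw": 0.14,"x": 55,"y": -18.5,"z": 0,"wx": 0,"wy": 0,"wz": -5.3},
    {"jaw": 0.14,"x": 56.5,"y": -13.5,"z": 0,"wx": 0,"wy": 0,"wz": -5.3},
    {"jaw": 0.14,"x": 57.5,"y": -8,"z": 0,"wx": 0,"wy": 0,"wz": -5.3},
    {"jaw": 0.14,"x": 58,"y": -3,"z": 0,"wx": 0,"wy": 0,"wz": -5.3}
  ],
  "force": 25
}}

```text
time_s: 2.15
ee_pos: [400.3, -88.7, 223.1]
ee_rot: [3.14, 0.0, 1.152]
wrist_force: [0.2, -1.5, 0.6]
width: 74.9
```

{"op": "apply_moves", "data": {
  "moves": [
    {"jaw": 0.14,"x": 58,"y": 2.5,"z": 0,"wx": 0,"wy": 0,"wz": -5.3},
    {"jaw": 0.14,"x": 57.5,"y": 8,"z": 0,"wx": 0,"wy": 0,"wz": -5.3},
    {"jaw": 0.14,"x": 56.5,"y": 13,"z": 0,"wx": 0,"wy": 0,"wz": -5.3},
    {"jaw": 0.14,"x": 55,"y": 18.5,"z": 0,"wx": 0,"wy": 0,"wz": -5.3},
    {"jaw": 0.14,"x": 0,"y": 0,"z": 0,"wx": 0,"wy": 0,"wz": 0}
  ]
}}

```text
time_s: 2.78
ee_pos: [504.6, 120.3, 222.2]
ee_rot: [-3.141, -0.001, 1.524]
wrist_force: [-1.3, 0.4, -0.1]
width: 74.6
```

{"op": "apply_moves", "data": {
  "moves": [
    {"jaw": 0.14,"x": -5,"y": 0,"z": 50,"wx": 0,"wy": 0,"wz": 0},
    {"jaw": 0.14,"x": 0,"y": 0,"z": 35,"wx": 0,"wy": 0,"wz": 0},
    {"jaw": 0.14,"x": 0,"y": 0,"z": 25,"wx": 0,"wy": 0,"wz": 0},
    {"jaw": 0.14,"x": 0,"y": 0,"z": 15,"wx": 0,"wy": 0,"wz": 0},
    {"jaw": 0.6,"x": 0,"y": 0,"z": 0,"wx": 0,"wy": 0,"wz": 0},
    {"jaw": 0.8,"x": 0,"y": 0,"z": 0,"wx": 0,"wy": 0,"wz": 0},
    {"jaw": 0.8,"x": 0,"y": 0,"z": 0,"wx": 0,"wy": 0,"wz": 0},
    {"jaw": 0.8,"x": 0,"y": 0,"z": 0,"wx": 0,"wy": 0,"wz": 0}
  ],
  "force": 25
}}

```text
time_s: 3.78
ee_pos: [504.4, 112.0, 98.7]
ee_rot: [3.14, -0.0, 1.519]
wrist_force: [0.9, 0.6, 2.9]
width: 46.5
```

{"op": "apply_moves", "data": {
  "moves": [
    {"jaw": 0.8,"x": 0,"y": 0,"z": 0,"wx": 0,"wy": 0,"wz": 0},
    {"jaw": 0.8,"x": 0,"y": 0,"z": -25,"wx": 0,"wy": 0,"wz": 0},
    {"jaw": 0.8,"x": 0,"y": 0,"z": -50,"wx": 0,"wy": 0,"wz": 0}
  ]
}}

```text
time_s: 4.15
ee_pos: [501.1, 111.8, 170.4]
ee_rot: [-3.135, 0.001, 1.519]
wrist_force: [1.5, -0.1, -1.1]
width: 46.5
```

Run:
```python
from meas import *
o=manip.observe();print(o['width'],o['ee_pos'],o['ee_rot'],o['wrist_force'])
p=o['ee_pos'];yaw=np.degrees(o['ee_rot'][2])
print(plan(p,yaw,[510,30,p[2]-0],87.3));print(plan([510,30,175],87.3,[715,-225,175],87.3))
snap('scene','s2.png');s=cv2.imread('pics/s2.png')[150:360,190:440]
cv2.imwrite('pics/s2c.png',cv2.resize(s,None,fx=2.8,fy=2.8,interpolation=cv2.INTER_CUBIC))
```

```text
46.53140181878956 [501.10691875 111.84883705 170.43938768] [-3.13496275e+00  7.33912750e-04  1.51890171e+00] [ 1.46491384 -0.07325378 -1.07897425]
[[-40.6   6.6  -0.   -0.1]
 [-40.7   6.5  -0.   -0.1]]
[[-40.8  36.1  -0.   -0. ]
 [-40.8  36.1  -0.   -0. ]
 [-40.8  36.1  -0.   -0. ]
 [-40.8  36.1  -0.   -0. ]
 [-40.8  36.1  -0.   -0. ]
 [-40.8  36.1  -0.   -0. ]]
```

View pics/s2c.png

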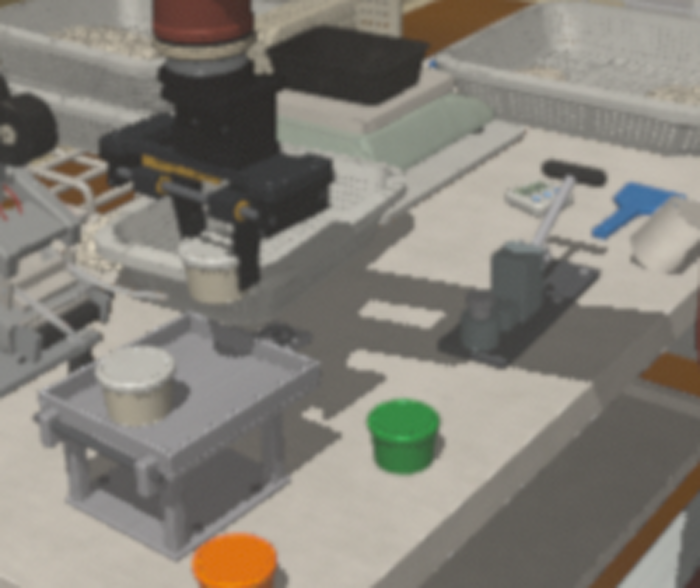

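{"op": "apply_moves", "data": {
  "moves": [
    {"jaw": 0.8,"x": -40.5,"y": 6.5,"z": 0,"wx": 0,"wy": 0,"wz": 0},
    {"jaw": 0.8,"x": -40.5,"y": 6.5,"z": 0,"wx": 0,"wy": 0,"wz": 0},
    {"jaw": 0.8,"x": -41,"y": 36,"z": 0,"wx": 0,"wy": 0,"wz": 0},
    {"jaw": 0.8,"x": -41,"y": 36,"z": 0,"wx": 0,"wy": 0,"wz": 0},
    {"jaw": 0.8,"x": -41,"y": 36,"z": 0,"wx": 0,"wy": 0,"wz": 0},
    {"jaw": 0.8,"x": -41,"y": 36,"z": 0,"wx": 0,"wy": 0,"wz": 0},
    {"jaw": 0.8,"x": -41,"y": 36,"z": 0,"wx": 0,"wy": 0,"wz": 0},
    {"jaw": 0.8,"x": -41,"y": 36,"z": 0,"wx": 0,"wy": 0,"wz": 0},
    {"jaw": 0.8,"x": 0,"y": 0,"z": 20,"wx": 0,"wy": 0,"wz": 0},
    {"jaw": 0.8,"x": 0,"y": 0,"z": 40,"wx": 0,"wy": 0,"wz": 0}
  ]
}}

```text
time_s: 5.45
ee_pos: [716.3, -227.1, 112.7]
ee_rot: [3.139, 0.001, 1.518]
wrist_force: [0.0, 0.5, -1.4]
width: 46.5
```

{"op": "apply_moves", "data": {
  "moves": [
    {"jaw": 0.8,"x": 0,"y": 0,"z": 45,"wx": 0,"wy": 0,"wz": 0},
    {"jaw": 0.8,"x": 0,"y": 0,"z": 35,"wx": 0,"wy": 0,"wz": 0},
    {"jaw": 0.8,"x": 0,"y": 0,"z": 10,"wx": 0,"wy": 0,"wz": 0},
    {"jaw": 0.8,"x": 0,"y": 0,"z": 3,"wx": 0,"wy": 0,"wz": 0}
  ]
}}

```text
time_s: 5.95
ee_pos: [715.0, -225.8, 19.2]
ee_rot: [-3.141, -0.0, 1.519]
wrist_force: [-0.5, -0.4, -0.7]
width: 46.7
```

{"op": "apply_moves", "data": {
  "moves": [
    {"jaw": 0.8,"x": 0,"y": 0,"z": 1,"wx": 0,"wy": 0,"wz": 0},
    {"jaw": 0.8,"x": 0,"y": 0,"z": 1,"wx": 0,"wy": 0,"wz": 0}
  ]
}}

```text
time_s: 6.2
ee_pos: [716.6, -227.0, 19.8]
ee_rot: [3.139, 0.001, 1.519]
wrist_force: [-0.3, 0.2, -1.4]
width: 46.7
```

{"op": "apply_moves", "data": {
  "moves": [
    {"jaw": 0.8,"x": 0,"y": 0,"z": 1.5,"wx": 0,"wy": 0,"wz": 0},
    {"jaw": 0.8,"x": 0,"y": 0,"z": 1,"wx": 0,"wy": 0,"wz": 0}
  ]
}}

```text
time_s: 6.45
ee_pos: [715.6, -226.7, 15.8]
ee_rot: [3.141, 0.0, 1.519]
wrist_force: [-2.2, 1.7, 6.2]
width: 46.4
```

Contact is made. I'll open, go up and return to cup B.

Run:
```python
from meas import *
print(plan([715.5,-226,176],87.1,[525,30,176],87.1));print(plan([525,30,176],87.1,[513,204.5,176],87.1))
```

```text
[[ 41.  -33.9  -0.   -0. ]
 [ 41.  -33.9  -0.   -0. ]
 [ 41.  -33.9  -0.   -0. ]
 [ 41.  -33.9  -0.   -0. ]
 [ 41.  -33.9  -0.   -0. ]
 [ 41.  -33.9  -0.   -0. ]]
[[57.9 -6.9 -0.  -0. ]
 [57.9 -6.9 -0.  -0. ]
 [57.9 -6.9 -0.  -0. ]]
```

{"op": "apply_moves", "data": {
  "moves": [
    {"jaw": 0.3,"x": 0,"y": 0,"z": 0,"wx": 0,"wy": 0,"wz": 0},
    {"jaw": 0.14,"x": 0,"y": 0,"z": 0,"wx": 0,"wy": 0,"wz": 0},
    {"jaw": 0.14,"x": 0,"y": 0,"z": 0,"wx": 0,"wy": 0,"wz": 0},
    {"jaw": 0.14,"x": 0,"y": 0,"z": -15,"wx": 0,"wy": 0,"wz": 0},
    {"jaw": 0.14,"x": 0,"y": 0,"z": -45,"wx": 0,"wy": 0,"wz": 0},
    {"jaw": 0.14,"x": 0,"y": 0,"z": -60,"wx": 0,"wy": 0,"wz": 0},
    {"jaw": 0.14,"x": 0,"y": 0,"z": -40,"wx": 0,"wy": 0,"wz": 0}
  ]
}}

```text
time_s: 7.32
ee_pos: [716.6, -227.0, 180.4]
ee_rot: [3.137, 0.002, 1.519]
wrist_force: [0.7, 0.3, -0.0]
width: 75.0
```

{"op": "apply_moves", "data": {
  "moves": [
    {"jaw": 0.14,"x": 41,"y": -34,"z": 0,"wx": 0,"wy": 0,"wz": 0},
    {"jaw": 0.14,"x": 41,"y": -34,"z": 0,"wx": 0,"wy": 0,"wz": 0},
    {"jaw": 0.14,"x": 41,"y": -34,"z": 0,"wx": 0,"wy": 0,"wz": 0},
    {"jaw": 0.14,"x": 41,"y": -34,"z": 0,"wx": 0,"wy": 0,"wz": 0},
    {"jaw": 0.14,"x": 41,"y": -34,"z": 0,"wx": 0,"wy": 0,"wz": 0},
    {"jaw": 0.14,"x": 41,"y": -34,"z": 0,"wx": 0,"wy": 0,"wz": 0},
    {"jaw": 0.14,"x": 58,"y": -7,"z": 0,"wx": 0,"wy": 0,"wz": 0},
    {"jaw": 0.14,"x": 58,"y": -7,"z": 0,"wx": 0,"wy": 0,"wz": 0},
    {"jaw": 0.14,"x": 58,"y": -7,"z": 0,"wx": 0,"wy": 0,"wz": 0},
    {"jaw": 0.14,"x": 0,"y": 0,"z": 0,"wx": 0,"wy": 0,"wz": 0}
  ]
}}

```text
time_s: 8.57
ee_pos: [512.0, 208.5, 176.5]
ee_rot: [3.14, -0.002, 1.524]
wrist_force: [-0.4, -0.9, 0.1]
width: 75.0
```

Run:
```python
from meas import *
o=manip.observe();print(o['ee_pos'],o['ee_rot'])
im,d=snap('top','top1.png');C=cloud('top',d);X,Y,Z=C[...,0],C[...,1],C[...,2]
for m,s,ce in comps((Z>30)&(Z<60)&(X>640)&(X<800)&(Y>-310)&(Y<-70),100): print('in basket',s[4],np.median(C[m],0).round(1),rect(C[m]))
```

```text
[511.96902223 208.47445855 176.49499228] [ 3.13984834e+00 -1.50837815e-03  1.52432225e+00]
in basket 483 [ 715.8 -223.7   45.7] (array([ 715.8, -223.4]), array([60.2, 60.5]), 87.84)
```

{"op": "apply_moves", "data": {
  "moves": [
    {"jaw": 0.14,"x": -3,"y": 1,"z": 25,"wx": 0,"wy": 0,"wz": 0},
    {"jaw": 0.14,"x": 0,"y": 0,"z": 30,"wx": 0,"wy": 0,"wz": 0},
    {"jaw": 0.14,"x": 0,"y": 0,"z": 20,"wx": 0,"wy": 0,"wz": 0},
    {"jaw": 0.14,"x": 0,"y": 0,"z": 3,"wx": 0,"wy": 0,"wz": 0},
    {"jaw": 0.6,"x": 0,"y": 0,"z": 0,"wx": 0,"wy": 0,"wz": 0},
    {"jaw": 0.8,"x": 0,"y": 0,"z": 0,"wx": 0,"wy": 0,"wz": 0},
    {"jaw": 0.8,"x": 0,"y": 0,"z": 0,"wx": 0,"wy": 0,"wz": 0},
    {"jaw": 0.8,"x": 0,"y": 0,"z": 0,"wx": 0,"wy": 0,"wz": 0}
  ]
}}

```text
time_s: 9.62
ee_pos: [513.6, 201.7, 97.7]
ee_rot: [3.141, -0.0, 1.519]
wrist_force: [-0.8, -0.5, 3.5]
width: 45.1
```

Run:
```python
from meas import *
print(plan([513,205,173],87.2,[525,30,173],87.2));print(plan([525,30,173],87.2,[715,-135,173],87.2))
```

```text
[[-58.1   6.8  -0.   -0. ]
 [-58.1   6.8  -0.   -0. ]
 [-58.1   6.8  -0.   -0. ]]
[[-31.1  39.6  -0.   -0. ]
 [-31.1  39.6  -0.   -0. ]
 [-31.1  39.6  -0.   -0. ]
 [-31.1  39.6  -0.   -0. ]
 [-31.1  39.6  -0.   -0. ]]
```

{"op": "apply_moves", "data": {
  "moves": [
    {"jaw": 0.8,"x": 0,"y": 0,"z": -25,"wx": 0,"wy": 0,"wz": 0},
    {"jaw": 0.8,"x": 0,"y": 0,"z": -50,"wx": 0,"wy": 0,"wz": 0},
    {"jaw": 0.8,"x": -58,"y": 7,"z": 0,"wx": 0,"wy": 0,"wz": 0},
    {"jaw": 0.8,"x": -58,"y": 7,"z": 0,"wx": 0,"wy": 0,"wz": 0},
    {"jaw": 0.8,"x": -58,"y": 7,"z": 0,"wx": 0,"wy": 0,"wz": 0},
    {"jaw": 0.8,"x": -31,"y": 39.5,"z": 0,"wx": 0,"wy": 0,"wz": 0},
    {"jaw": 0.8,"x": -31,"y": 39.5,"z": 0,"wx": 0,"wy": 0,"wz": 0},
    {"jaw": 0.8,"x": -31,"y": 39.5,"z": 0,"wx": 0,"wy": 0,"wz": 0},
    {"jaw": 0.8,"x": -31,"y": 39.5,"z": 0,"wx": 0,"wy": 0,"wz": 0},
    {"jaw": 0.8,"x": -31,"y": 39.5,"z": 0,"wx": 0,"wy": 0,"wz": 0}
  ]
}}

```text
time_s: 10.88
ee_pos: [715.3, -139.3, 171.6]
ee_rot: [-3.141, -0.0, 1.519]
wrist_force: [1.2, 0.7, -0.8]
width: 45.1
```

{"op": "apply_moves", "data": {
  "moves": [
    {"jaw": 0.8,"x": 0,"y": 0,"z": 10,"wx": 0,"wy": 0,"wz": 0},
    {"jaw": 0.8,"x": 0,"y": 0,"z": 40,"wx": 0,"wy": 0,"wz": 0},
    {"jaw": 0.8,"x": 0,"y": 0,"z": 45,"wx": 0,"wy": 0,"wz": 0},
    {"jaw": 0.8,"x": 0,"y": 0,"z": 40,"wx": 0,"wy": 0,"wz": 0},
    {"jaw": 0.8,"x": 0,"y": 0,"z": 15,"wx": 0,"wy": 0,"wz": 0},
    {"jaw": 0.8,"x": 0,"y": 0,"z": 3,"wx": 0,"wy": 0,"wz": 0}
  ]
}}

```text
time_s: 11.62
ee_pos: [713.6, -137.5, 18.3]
ee_rot: [-3.14, -0.001, 1.519]
wrist_force: [-0.3, -0.5, -0.5]
width: 45.1
```

{"op": "apply_moves", "data": {
  "moves": [
    {"jaw": 0.8,"x": 0,"y": 0,"z": 1.5,"wx": 0,"wy": 0,"wz": 0},
    {"jaw": 0.8,"x": 0,"y": 0,"z": 1.5,"wx": 0,"wy": 0,"wz": 0}
  ]
}}

```text
time_s: 11.88
ee_pos: [715.9, -138.7, 18.4]
ee_rot: [3.138, 0.001, 1.519]
wrist_force: [0.3, -0.1, -0.9]
width: 45.1
```

{"op": "apply_moves", "data": {
  "moves": [
    {"jaw": 0.8,"x": 0,"y": 0,"z": 1.5,"wx": 0,"wy": 0,"wz": 0},
    {"jaw": 0.8,"x": 0,"y": 0,"z": 1,"wx": 0,"wy": 0,"wz": 0}
  ]
}}

```text
time_s: 12.12
ee_pos: [714.9, -138.5, 14.7]
ee_rot: [3.14, 0.0, 1.519]
wrist_force: [-2.7, 1.5, 6.8]
width: 44.7
```

{"op": "apply_moves", "data": {
  "moves": [
    {"jaw": 0.3,"x": 0,"y": 0,"z": 0,"wx": 0,"wy": 0,"wz": 0},
    {"jaw": 0.14,"x": 0,"y": 0,"z": 0,"wx": 0,"wy": 0,"wz": 0},
    {"jaw": 0.14,"x": 0,"y": 0,"z": 0,"wx": 0,"wy": 0,"wz": 0},
    {"jaw": 0.14,"x": 0,"y": 0,"z": -15,"wx": 0,"wy": 0,"wz": 0},
    {"jaw": 0.14,"x": 0,"y": 0,"z": -45,"wx": 0,"wy": 0,"wz": 0},
    {"jaw": 0.14,"x": 0,"y": 0,"z": -60,"wx": 0,"wy": 0,"wz": 0},
    {"jaw": 0.14,"x": 0,"y": 0,"z": -40,"wx": 0,"wy": 0,"wz": 0}
  ]
}}

```text
time_s: 13.0
ee_pos: [715.8, -138.7, 178.8]
ee_rot: [3.137, 0.001, 1.519]
wrist_force: [0.2, -0.2, -0.3]
width: 74.9
```

Run:
```python
from meas import *
o=manip.observe();p=o['ee_pos'];print(p,np.degrees(o['ee_rot']))
print(plan(p,np.degrees(o['ee_rot'][2]),[421,-231,130],93.6))
im,d=snap('top','top2.png');C=cloud('top',d);X,Y,Z=C[...,0],C[...,1],C[...,2]
for m,s,ce in comps((Z>30)&(Z<60)&(X>640)&(X<800)&(Y>-310)&(Y<-70),60): print('in basket',s[4],np.median(C[m],0).round(1),rect(C[m]))
# jack yaw: colours along base (undisturbed in top0)
im,C=load('top','top0.png');X,Y,Z=C[...,0],C[...,1],C[...,2]
dark=(im.sum(2)<300)&(Z<30)&(Z>3)&(abs(X-420)<60)&(Y<-110)&(Y>-350)
mm=(dark|((Z>8)&(Z<90)&(abs(X-420)<55)&(Y<-120)&(Y>-335)))
P=C[mm];P=P[P[:,1]>-328]
for s in(1,-1):
    ys=np.arange(-320,-145,5.); e=np.array([np.sort(s*P[abs(P[:,1]-y)<4][:,0])[-2]*s for y in ys])
    k=np.polyfit(ys,e,1);r=e-np.polyval(k,ys);k=np.polyfit(ys[abs(r)<3],e[abs(r)<3],1);print(s,k,90-np.degrees(np.arctan(k[0])),np.polyval(k,-231),e.round())
```

```text
[ 715.76927702 -138.6617385   178.75705636] [1.79713260e+02 6.97136397e-02 8.70254430e+01]
[[-17.9 -48.3   8.1  -1.1]
 [-17.  -48.6   8.1  -1.1]
 [-16.1 -48.9   8.1  -1.1]
 [-15.1 -49.2   8.1  -1.1]
 [-14.2 -49.5   8.1  -1.1]
 [-13.2 -49.8   8.1  -1.1]]
in basket 466 [ 714.8 -225.3   45.8] (array([ 715.8, -224.6]), array([57.8, 60.3]), 88.99)
1 [-6.12227169e-02  4.43657956e+02] 93.50343044402754 457.80040399661647 [464. 464. 464. 462. 462. 462. 462. 462. 459. 460. 460. 460. 457. 460.
 457. 460. 458. 458. 458. 458. 458. 458. 458. 456. 456. 456. 456. 456.
 453. 453. 453. 454. 454. 454. 454.]
-1 [-6.78337493e-02  3.70111537e+02] 93.88064267504284 385.7811330411695 [392. 392. 390. 392. 390. 390. 390. 390. 388. 388. 388. 388. 388. 388.
 388. 386. 386. 386. 386. 386. 386. 384. 384. 384. 384. 384. 384. 382.
 382. 382. 382. 382. 382. 380. 380.]
```

{"op": "apply_moves", "data": {
  "moves": [
    {"jaw": 0.14,"x": -18,"y": -48.5,"z": 8,"wx": 0,"wy": 0,"wz": -1.1},
    {"jaw": 0.14,"x": -17,"y": -48.5,"z": 8,"wx": 0,"wy": 0,"wz": -1.1},
    {"jaw": 0.14,"x": -16,"y": -49,"z": 8,"wx": 0,"wy": 0,"wz": -1.1},
    {"jaw": 0.14,"x": -15,"y": -49,"z": 8,"wx": 0,"wy": 0,"wz": -1.1},
    {"jaw": 0.14,"x": -14,"y": -49.5,"z": 8,"wx": 0,"wy": 0,"wz": -1.1},
    {"jaw": 0.14,"x": -13,"y": -50,"z": 8,"wx": 0,"wy": 0,"wz": -1.1},
    {"jaw": 0.14,"x": 0,"y": 0,"z": 0,"wx": 0,"wy": 0,"wz": 0}
  ]
}}

```text
time_s: 13.92
ee_pos: [416.3, -230.4, 125.1]
ee_rot: [-3.14, -0.001, 1.631]
wrist_force: [0.5, -0.0, -0.4]
width: 74.7
```

Run:
```python
from meas import *
o=manip.observe();p=o['ee_pos'];print(p,np.degrees(o['ee_rot']))
print(plan(p,np.degrees(o['ee_rot'][2]),[421,-231,43],93.7,n=1))
im,d=snap('top','top3.png');C=cloud('top',d);X,Y,Z=C[...,0],C[...,1],C[...,2]
for m,s,ce in comps((Z>30)&(Z<60)&(X>640)&(X<800)&(Y>-310)&(Y<-70),60): print('in basket',s[4],np.median(C[m],0).round(1),rect(C[m]))
im,d=snap('scene','s3.png');s=cv2.imread('pics/s3.png')[130:350,190:440]
cv2.imwrite('pics/s3c.png',cv2.resize(s,None,fx=2.7,fy=2.7,interpolation=cv2.INTER_CUBIC))
```

```text
[ 416.26276577 -230.3655834   125.10355454] [-1.79905941e+02 -4.27457425e-02  9.34548655e+01]
[[-0.9  4.7 82.1 -0.2]]
in basket 487 [ 715.8 -136.1   45.6] (array([ 715.7, -136.4]), array([59.8, 62.1]), 89.4)
in basket 484 [ 715.9 -223.9   45.4] (array([ 715.5, -223.5]), array([60.3, 59.8]), 85.48)
```

View pics/s3c.png

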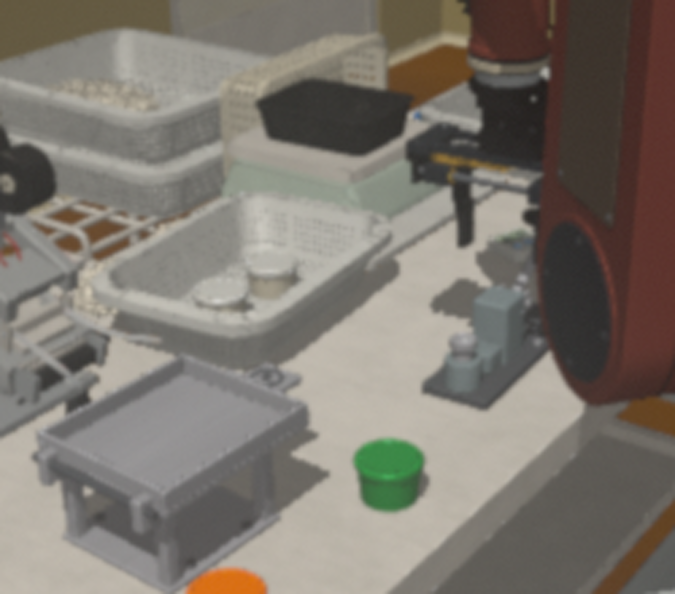

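{"op": "apply_moves", "data": {
  "moves": [
    {"jaw": 0.14,"x": -1,"y": 4.5,"z": 25,"wx": 0,"wy": 0,"wz": -0.2},
    {"jaw": 0.14,"x": 0,"y": 0,"z": 20,"wx": 0,"wy": 0,"wz": 0},
    {"jaw": 0.14,"x": 0,"y": 0,"z": 20,"wx": 0,"wy": 0,"wz": 0},
    {"jaw": 0.14,"x": 0,"y": 0,"z": 16,"wx": 0,"wy": 0,"wz": 0},
    {"jaw": 0.5,"x": 0,"y": 0,"z": 0,"wx": 0,"wy": 0,"wz": 0},
    {"jaw": 0.8,"x": 0,"y": 0,"z": 0,"wx": 0,"wy": 0,"wz": 0},
    {"jaw": 0.8,"x": 0,"y": 0,"z": 0,"wx": 0,"wy": 0,"wz": 0},
    {"jaw": 0.8,"x": 0,"y": 0,"z": 0,"wx": 0,"wy": 0,"wz": 0}
  ],
  "force": 40
}}

```text
time_s: 15.02
ee_pos: [423.4, -231.2, 45.1]
ee_rot: [-3.14, 0.0, 1.638]
wrist_force: [-7.8, -0.6, 5.6]
width: 42.8
```

Run:
```python
from meas import *
o=manip.observe();p=o['ee_pos'];yaw=np.degrees(o['ee_rot'][2]);print(p,np.degrees(o['ee_rot']),o['width'],o['wrist_force'])
im,d=snap('top','top4.png');C=cloud('top',d);X,Y,Z=C[...,0],C[...,1],C[...,2]
m=(Z>54)&(Z<70)&(abs(X-417)<18)&(abs(Y+154)<18);print('saddle',m.sum(),rect(C[m]),C[m].mean(0))
```

```text
[ 423.38296488 -231.22115434   45.11716794] [-1.79923942e+02  2.82908805e-02  9.38497852e+01] 42.80845363709363 [-7.76299271 -0.57839243  5.57761689]
saddle 71 (array([ 421.5, -151.5]), array([16.9, 25.3]), 44.04) [ 420.43215649 -150.80726624   62.96643853]
```

Run:
```python
from meas import *
a=cv2.imread('pics/top4.png')[244:282,232:266]; b=cv2.imread('pics/s3.png')[258:284,270:312]
# s3 crop located near tongue
A=cv2.resize(a,None,fx=12,fy=12,interpolation=cv2.INTER_CUBIC);B=cv2.resize(b,None,fx=9,fy=9,interpolation=cv2.INTER_CUBIC)
h=max(A.shape[0],B.shape[0]);pad=lambda q:cv2.copyMakeBorder(q,0,h-q.shape[0],0,6,cv2.BORDER_CONSTANT)
o=np.hstack([pad(A),pad(B)]);cv2.imwrite('pics/r.png',o);print(o.shape,A.shape)
im,C=load('top','top4.png');Z=C[...,2];
for v in(257,262,266): print(v,[(u,int(C[v,u,1]),int(Z[v,u])) for u in range(228,266)])
print('px of y=..',[px('top',[[496,y,90]])[0].round(1) for y in (34,49.6,54,79)], px('scene',[[496,54,91]]))
```

```text
(456, 798, 3) (456, 408, 3)
257 [(228, 104, 92), (229, 103, 85), (230, 100, 89), (231, 98, 86), (232, 95, 89), (233, 93, 88), (234, 89, 102), (235, 86, 101), (236, 84, 101), (237, 81, 103), (238, 79, 106), (239, 78, 92), (240, 77, 86), (241, 75, 85), (242, 71, 92), (243, 69, 92), (244, 67, 92), (245, 66, 83), (246, 62, 90), (247, 60, 87), (248, 57, 92), (249, 54, 96), (250, 53, 91), (251, 51, 90), (252, 48, 92), (253, 45, 95), (254, 44, 89), (255, 41, 92), (256, 38, 94), (257, 36, 95), (258, 34, 87), (259, 31, 93), (260, 40, -3), (261, 38, -3), (262, 35, -4), (263, 33, -2), (264, 30, 0), (265, 27, 0)]
262 [(228, 105, 86), (229, 103, 85), (230, 100, 92), (231, 98, 87), (232, 96, 86), (233, 94, 86), (234, 88, 103), (235, 85, 106), (236, 83, 108), (237, 82, 100), (238, 80, 98), (239, 79, 91), (240, 76, 92), (241, 74, 92), (242, 72, 91), (243, 69, 92), (244, 67, 90), (245, 64, 93), (246, 63, 88), (247, 60, 88), (248, 57, 97), (249, 55, 94), (250, 53, 91), (251, 50, 95), (252, 48, 89), (253, 45, 95), (254, 43, 97), (255, 41, 89), (256, 39, 91), (257, 37, 88), (258, 34, 88), (259, 32, 90), (260, 40, -1), (261, 37, 0), (262, 36, -8), (263, 32, 1), (264, 30, 1), (265, 27, 0)]
266 [(228, 106, 82), (229, 103, 83), (230, 101, 86), (231, 97, 90), (232, 95, 90), (233, 92, 92), (234, 88, 104), (235, 85, 108), (236, 83, 107), (237, 82, 101), (238, 81, 93), (239, 79, 90), (240, 76, 91), (241, 74, 87), (242, 72, 90), (243, 69, 92), (244, 67, 91), (245, 65, 88), (246, 62, 91), (247, 60, 92), (248, 57, 92), (249, 55, 92), (250, 53, 87), (251, 51, 89), (252, 48, 89), (253, 45, 94), (254, 44, 88), (255, 41, 91), (256, 39, 88), (257, 37, 88), (258, 34, 87), (259, 32, 87), (260, 40, -1), (261, 38, -3), (262, 35, 0), (263, 32, 2), (264, 30, -3), (265, 28, -6)]
px of y=.. [array([258.3, 261.8]), array([251.6, 261.9]), array([249.8, 262. ]), array([239.1, 262.1])] [[288.03149125 268.58130399]]
```

View pics/r.png

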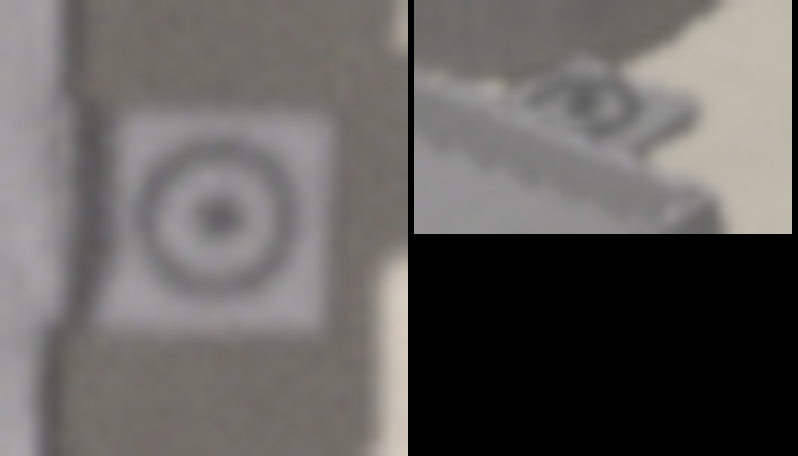

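The ring and stud show at top (249.7,261.6) and scene (288.5,268.6). Both views give the same world point, about (496.3,53.8), so the pad is fixed. Next is the slide.

Run:
```python
from meas import *
print(plan([423.4,-231.2,45],93.8,[487.5,-125,45],87.2,n=8));print(plan([487.5,-125,45],87.2,[492.5,-26,45],87.2,n=9))
```

```text
[[12.7  8.9 -0.   0.8]
 [12.8  8.7 -0.   0.8]
 [13.   8.5 -0.   0.8]
 [13.1  8.3 -0.   0.8]
 [13.2  8.1 -0.   0.8]
 [13.3  7.9 -0.   0.8]
 [13.4  7.7 -0.   0.8]
 [13.5  7.6 -0.   0.8]]
[[11.  0. -0. -0.]
 [11.  0. -0. -0.]
 [11.  0. -0. -0.]
 [11.  0. -0. -0.]
 [11.  0. -0. -0.]
 [11.  0. -0. -0.]
 [11.  0. -0. -0.]
 [11.  0. -0. -0.]
 [11.  0. -0. -0.]]
```

{"op": "apply_moves", "data": {
  "moves": [
    {"jaw": 0.8,"x": 6,"y": 4,"z": 0,"wx": 0,"wy": 0,"wz": 0.4},
    {"jaw": 0.8,"x": 13,"y": 9,"z": 0,"wx": 0,"wy": 0,"wz": 0.8},
    {"jaw": 0.8,"x": 13,"y": 8.5,"z": 0,"wx": 0,"wy": 0,"wz": 0.8},
    {"jaw": 0.8,"x": 13,"y": 8.5,"z": 0,"wx": 0,"wy": 0,"wz": 0.8},
    {"jaw": 0.8,"x": 13,"y": 8,"z": 0,"wx": 0,"wy": 0,"wz": 0.8},
    {"jaw": 0.8,"x": 13.5,"y": 8,"z": 0,"wx": 0,"wy": 0,"wz": 0.8},
    {"jaw": 0.8,"x": 13.5,"y": 8,"z": 0,"wx": 0,"wy": 0,"wz": 0.8},
    {"jaw": 0.8,"x": 13.5,"y": 7.5,"z": 0,"wx": 0,"wy": 0,"wz": 0.8},
    {"jaw": 0.8,"x": 7,"y": 3.5,"z": 0,"wx": 0,"wy": 0,"wz": 0.5},
    {"jaw": 0.8,"x": 0,"y": 0,"z": 0,"wx": 0,"wy": 0,"wz": 0}
  ]
}}

```text
time_s: 16.32
ee_pos: [487.5, -124.0, 45.1]
ee_rot: [3.141, -0.0, 1.525]
wrist_force: [-0.3, 1.2, 4.2]
width: 39.6
```

```bash
cat > sad.py <<'E'
from meas import *
def sad(tag):
    o=manip.observe();p=o['ee_pos'];yaw=np.degrees(o['ee_rot'][2]);print('tcp',p.round(1),np.degrees(o['ee_rot']).round(2),'w',o['width'].round(1),'F',o['wrist_force'].round(1))
    a=np.radians(yaw);S=p[:2]+78.3*np.array([np.cos(a),np.sin(a)]);print('pred saddle',S.round(1))
    for c in('top','scene'):
        im,d=snap(c,c+tag+'.png');C=cloud(c,d)
        m=(C[...,2]>54)&(C[...,2]<70)&(np.hypot(C[...,0]-S[0],C[...,1]-S[1])<22)
        if m.sum()>20:
            for q,s,ce in comps(m,15): print(c,s[4],ce.round(1),rect(C[q]),C[q].mean(0).round(1))
        b=manip.boxes_of('saddle',c);print(c,[(np.round(x['bbox'],1).tolist(),round(x['score'],2)) for x in b], 'pred px',px(c,[[S[0],S[1],63]]).round(1))
E
python3 -c "
from sad import *;sad('5')"
```

```text
Traceback (most recent call last):
  File "sad.py", line 3, in sad
    o=manip.observe();p=o['ee_pos'];yaw=np.degrees(o['ee_rot'][2]);print('tcp',p.round(1),np.degrees(o['ee_rot']).round(2),'w',o['width'].round(1),'F',o['wrist_force'].round(1))
                                                                                                                               ^^^^^^^^^^^^^^^^
AttributeError: 'float' object has no attribute 'round'
```

```bash
sed -i "s/o\['width'\].round(1)/round(o['width'],1)/" sad.py; python3 -c "
from sad import *;sad('5')"
```

```text
tcp [ 487.5 -124.    45.1] [ 1.7997e+02 -1.0000e-02  8.7360e+01] w 39.6 F [-0.3  1.2  4.2]
pred saddle [491.1 -45.7]
top [([162.4, 226.3, 258.2, 294.9], 0.29)] pred px [[292.8 264.2]]
scene 67 [314.2 264.8] (array([490. , -43.9]), array([27.8, 27.6]), 13.94) [488.5 -41.7  60.1]
scene [([308.3, 260.6, 321.5, 274.1], 0.62)] pred px [[314.3 262.9]]
```

Run:
```python
from meas import *
print('initial pred px for top-derived saddle', px('scene',[[418.6,-153.2,63]]), 'mask centroid was 361,256; now pred vs 314.2,264.8',px('scene',[[491.1,-45.7,63],[490,-44.7,63],[491.1,-43.7,63]]))
for fn in('scene0.png','scene5.png'):
    im,C=load('scene',fn);S=np.array([418.6,-153.2]) if '0' in fn else np.array([491.1,-45.7])
    m=(C[...,2]>54)&(C[...,2]<72)&(np.hypot(C[...,0]-S[0],C[...,1]-S[1])<22);v,u=np.nonzero(m);print(fn,u.mean(),v.mean(),u.min(),u.max(),v.min(),v.max(),m.sum(), (np.array([u.mean(),v.mean()])-px('scene',[[*S,63]])[0]).round(2))
a=[cv2.resize(cv2.imread('pics/'+f)[v-18:v+18,u-20:u+20],None,fx=9,fy=9,interpolation=cv2.INTER_CUBIC) for f,u,v in(('scene0.png',361,256),('scene5.png',314,264))]
cv2.imwrite('pics/sd.png',np.hstack(a))
```

```text
initial pred px for top-derived saddle [[360.13409947 254.06466509]] mask centroid was 361,256; now pred vs 314.2,264.8 [[314.26026763 262.93213738]
 [314.37504316 263.19896756]
 [313.80212613 263.24041736]]
scene0.png 360.98387096774195 255.9516129032258 356 366 253 259 62 [0.85 1.89]
scene5.png 314.17910447761193 264.82089552238807 309 319 261 268 67 [-0.08  1.89]
```

View pics/sd.png

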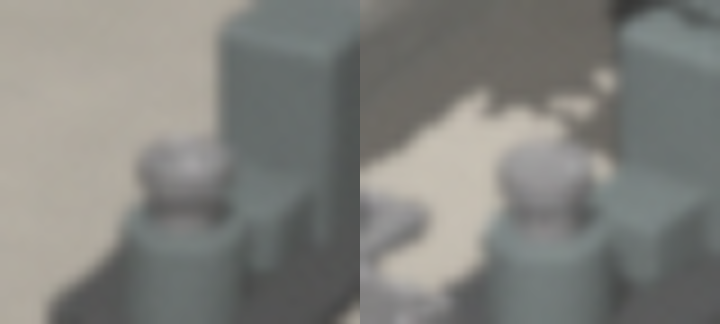

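{"op": "apply_moves", "data": {
  "moves": [
    {"jaw": 0.8,"x": 6,"y": 0.4,"z": 0,"wx": 0,"wy": 0,"wz": 0.1},
    {"jaw": 0.8,"x": 14,"y": 0,"z": 0,"wx": 0,"wy": 0,"wz": 0},
    {"jaw": 0.8,"x": 14,"y": 0,"z": 0,"wx": 0,"wy": 0,"wz": 0},
    {"jaw": 0.8,"x": 14,"y": 0,"z": 0,"wx": 0,"wy": 0,"wz": 0},
    {"jaw": 0.8,"x": 14,"y": 0,"z": 0,"wx": 0,"wy": 0,"wz": 0},
    {"jaw": 0.8,"x": 14,"y": 0,"z": 0,"wx": 0,"wy": 0,"wz": 0},
    {"jaw": 0.8,"x": 12,"y": 0,"z": 0,"wx": 0,"wy": 0,"wz": 0},
    {"jaw": 0.8,"x": 8,"y": 0,"z": 0,"wx": 0,"wy": 0,"wz": 0},
    {"jaw": 0.8,"x": 4,"y": 0,"z": 0,"wx": 0,"wy": 0,"wz": 0},
    {"jaw": 0.8,"x": 0,"y": 0,"z": 0,"wx": 0,"wy": 0,"wz": 0}
  ]
}}

```text
time_s: 17.77
ee_pos: [493.0, -25.1, 45.1]
ee_rot: [3.14, 0.001, 1.523]
wrist_force: [0.8, -3.6, 4.4]
width: 39.3
```

Run:
```python
from sad import *
sad('6')
for n in('jack','handle_end'):
    for c in('top','scene'): print(n,c,[(np.round(x['bbox'],1).tolist(),round(x['score'],2)) for x in manip.boxes_of(n,c)][:3])
```

```text
tcp [493.  -25.1  45.1] [1.7991e+02 7.0000e-02 8.7240e+01] w 39.3 F [ 0.8 -3.6  4.4]
pred saddle [496.8  53.1]
top [] pred px [[251.6 262.4]]
scene [] pred px [[288.5 278.4]]
jack top [([244.6, 249.7, 344.0, 284.4], 0.94)]
jack scene [([290.1, 227.8, 350.2, 304.8], 0.8)]
handle_end top [([305.2, 250.2, 342.6, 278.3], 0.69)]
handle_end scene [([330.0, 226.2, 350.7, 237.0], 0.55)]
```

{"op": "apply_moves", "data": {
  "moves": [
    {"jaw": 0.8,"x": 1.2,"y": 0,"z": 0,"wx": 0,"wy": 0,"wz": 0},
    {"jaw": 0.8,"x": 0,"y": 0,"z": 0,"wx": 0,"wy": 0,"wz": 0}
  ]
}}

```text
time_s: 18.42
ee_pos: [493.0, -24.3, 45.1]
ee_rot: [3.14, 0.002, 1.522]
wrist_force: [0.3, -6.4, 5.0]
width: 39.7
```

Run:
```python
from sad import *
o=manip.observe();print(o['ee_pos'],o['ee_rot'],o['wrist_force'])
```

```text
[492.9879504  -24.27331531  45.06213891] [3.14032180e+00 1.62468547e-03 1.52227632e+00] [ 0.30206958 -6.37386562  4.95388675]
```

{"op": "apply_moves", "data": {
  "moves": [
    {"jaw": 0.5,"x": 0,"y": 0,"z": 0,"wx": 0,"wy": 0,"wz": 0},
    {"jaw": 0.14,"x": 0,"y": 0,"z": 0,"wx": 0,"wy": 0,"wz": 0},
    {"jaw": 0.14,"x": 0,"y": 0,"z": 0,"wx": 0,"wy": 0,"wz": 0},
    {"jaw": 0.14,"x": 0,"y": 0,"z": -20,"wx": 0,"wy": 0,"wz": 0},
    {"jaw": 0.14,"x": 0,"y": 0,"z": -45,"wx": 0,"wy": 0,"wz": 0},
    {"jaw": 0.14,"x": 0,"y": 0,"z": -50,"wx": 0,"wy": 0,"wz": 0},
    {"jaw": 0.14,"x": -50,"y": -35,"z": -15,"wx": 0,"wy": 0,"wz": 0},
    {"jaw": 0.6,"x": -50,"y": -35,"z": 0,"wx": 0,"wy": 0,"wz": 0},
    {"jaw": 1,"x": -50,"y": -35,"z": 0,"wx": 0,"wy": 0,"wz": 0},
    {"jaw": 1,"x": -50,"y": -20,"z": 0,"wx": 0,"wy": 0,"wz": 0}
  ]
}}

```text
time_s: 19.68
ee_pos: [356.7, -217.4, 174.5]
ee_rot: [3.141, 0.0, 1.523]
wrist_force: [0.8, -0.1, -0.6]
width: 52.5
```

Run:
```python
from sad import *
o=manip.observe();print(o['ee_pos'],o['ee_rot'],o['width'])
im,d=snap('top','top7.png');snap('scene','scene7.png');C=cloud('top',d);X,Y,Z=C[...,0],C[...,1],C[...,2]
reg=(Y>-180)&(Y<75)&(X>430)&(X<560)
for lo,hi,n in((5,20,'base'),(71,84,'block'),(90,130,'handle')):
    for m,s,ce in comps(reg&(Z>lo)&(Z<hi),15): print(n,s[4],ce.round(1),rect(C[m]),np.median(C[m],0).round(1))
a=cv2.imread('pics/top7.png')[238:290,228:352];cv2.imwrite('pics/j7.png',cv2.resize(a,None,fx=6.4,fy=6.4,interpolation=cv2.INTER_CUBIC))
```

```text
[ 356.66588812 -217.3715011   174.4661547 ] [3.14090315e+00 3.16404002e-05 1.52257379e+00] 52.524876021730655
base 1603 [295.7 265.8] (array([492.2, -37.8]), array([224.7,  79.4]), 86.5) [481.4 -65.6  11.5]
base 16 [294.5 263.5] (array([496.2, -47.2]), array([ 2.8, 17.4]), 89.5) [496.3 -47.4  13.2]
block 304 [283.6 262.9] (array([493.7, -25.3]), array([46.5, 39. ]), 87.09) [493.3 -25.5  77.1]
block 49 [306.7 264.1] (array([490.4, -81.5]), array([36.2,  9.7]), 87.28) [490.4 -78.1  76.1]
handle 344 [335.1 263.8] (array([ 483.3, -146.7]), array([62. , 66.5]), 34.27) [ 487.8 -150.2  118.7]
handle 156 [248.3 262.8] (array([494.6,  56. ]), array([36.3, 43.9]), 81.46) [493.4  57.7  92.2]
```

View pics/j7.png

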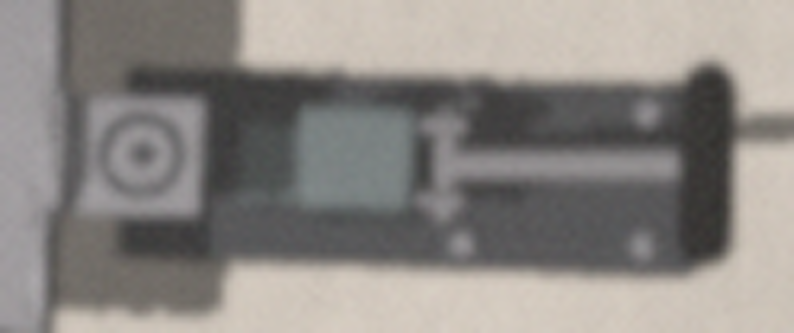

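Run:
```python
from meas import *
p=manip.camera_params('top')
def g(c,u,v,z):
    p=manip.camera_params(c);r=w(c,np.array([u]),np.array([v]),np.array([1.]))[0]-p['position'];return (p['position']+r*(z-p['position'][2])/r[2]).round(1)
f=lambda x,y:((x+.5)/6.4-.5+228,(y+.5)/6.4-.5+238)
for n,x,y,z in(('ring',143,153,90.5),('blockL',298,158,77),('blockR',413,158,77),('blockmid',355.5,158.5,77),('base NW',128,70,11),('base SW',122,252,11),('screw1',648,112,12),('screw2',642,246,12),('bar top',712,70,122),('bar bot',708,258,122)):
    u,v=f(x,y);print(n,round(u,1),round(v,1),g('top',u,v,z))
im,C=load('top','top7.png');Z=C[...,2]
for v in(258,262,266): print([(u,int(Z[v,u])) for u in range(270,296)])
```

```text
ring 249.9 261.5 [497.1  53.5  90.5]
blockL 274.1 262.3 [495.4  -2.2  77. ]
blockR 292.1 262.3 [494.8 -44.9  77. ]
blockmid 283.1 262.3 [494.9 -23.6  77. ]
base NW 247.6 248.5 [535.6  70.3  11. ]
base SW 246.6 277.0 [464.4  72.4  11. ]
screw1 328.8 255.1 [ 516.2 -133.3   12. ]
screw2 327.9 276.0 [ 463.9 -130.2   12. ]
bar top 338.8 248.5 [ 521.8 -155.2  122. ]
bar bot 338.2 277.9 [ 454.4 -152.6  122. ]
[(270, 31), (271, 30), (272, 35), (273, 34), (274, 33), (275, 80), (276, 73), (277, 78), (278, 74), (279, 74), (280, 78), (281, 78), (282, 74), (283, 80), (284, 77), (285, 80), (286, 77), (287, 77), (288, 78), (289, 76), (290, 75), (291, 76), (292, 75), (293, 72), (294, 66), (295, 72)]
[(270, 35), (271, 33), (272, 32), (273, 31), (274, 35), (275, 76), (276, 76), (277, 76), (278, 79), (279, 77), (280, 78), (281, 78), (282, 78), (283, 78), (284, 75), (285, 81), (286, 79), (287, 79), (288, 80), (289, 82), (290, 80), (291, 77), (292, 79), (293, 59), (294, 11), (295, 12)]
[(270, 30), (271, 31), (272, 32), (273, 34), (274, 78), (275, 76), (276, 75), (277, 77), (278, 80), (279, 77), (280, 80), (281, 80), (282, 76), (283, 78), (284, 76), (285, 73), (286, 78), (287, 75), (288, 78), (289, 81), (290, 81), (291, 76), (292, 74), (293, 51), (294, 8), (295, 13)]
```

The pad and ring sit at crop (143,153), the block centre at (355.5,158.5) and the handle bar at about (710,164). Saddle estimates agree with the ring to about 1–1.5 mm, so I'll go on to the handle.

Run:
```python
from meas import *
o=manip.observe();p=o['ee_pos'];print(plan(p,87.2,[487.5,-153,140],87.2,n=4))
```

```text
[[18.4 32.   8.7 -0. ]
 [18.4 32.   8.7 -0. ]
 [18.4 32.   8.7 -0. ]
 [18.4 32.   8.7 -0. ]]
```

{"op": "apply_moves", "data": {
  "moves": [
    {"jaw": 1,"x": 18,"y": 32,"z": 8,"wx": 0,"wy": 0,"wz": 0},
    {"jaw": 1,"x": 18,"y": 32,"z": 8,"wx": 0,"wy": 0,"wz": 0},
    {"jaw": 1,"x": 18,"y": 32,"z": 8,"wx": 0,"wy": 0,"wz": 0},
    {"jaw": 1,"x": 18,"y": 32,"z": 8,"wx": 0,"wy": 0,"wz": 0},
    {"jaw": 1,"x": 0,"y": 0,"z": 0,"wx": 0,"wy": 0,"wz": 0},
    {"jaw": 1,"x": 0,"y": 0,"z": 0,"wx": 0,"wy": 0,"wz": 0}
  ],
  "force": 20
}}

```text
time_s: 20.52
ee_pos: [489.0, -150.2, 142.1]
ee_rot: [-3.14, -0.0, 1.523]
wrist_force: [-0.2, 0.2, -0.5]
width: 0.5
```

{"op": "apply_moves", "data": {
  "moves": [
    {"jaw": 1,"x": -3,"y": -1.5,"z": 14,"wx": 0,"wy": 0,"wz": 0},
    {"jaw": 1,"x": 0,"y": 0,"z": 5,"wx": 0,"wy": 0,"wz": 0},
    {"jaw": 1,"x": -3.4,"y": 0,"z": 6.8,"wx": 0,"wy": 0,"wz": 0},
    {"jaw": 1,"x": -2.9,"y": 0,"z": 6.9,"wx": 0,"wy": 0,"wz": 0},
    {"jaw": 1,"x": -2.5,"y": 0,"z": 7.2,"wx": 0,"wy": 0,"wz": 0},
    {"jaw": 1,"x": -1.9,"y": 0,"z": 7.3,"wx": 0,"wy": 0,"wz": 0},
    {"jaw": 1,"x": 0,"y": 0,"z": 0,"wx": 0,"wy": 0,"wz": 0}
  ]
}}

```text
time_s: 21.4
ee_pos: [487.5, -166.1, 95.8]
ee_rot: [3.141, 0.002, 1.522]
wrist_force: [-4.6, -3.3, 9.8]
width: 0.6
```

{"op": "apply_moves", "data": {
  "moves": [
    {"jaw": 1,"x": -0.5,"y": 0,"z": 7.4,"wx": 0,"wy": 0,"wz": 0},
    {"jaw": 1,"x": -0.5,"y": 0,"z": 7.5,"wx": 0,"wy": 0,"wz": 0},
    {"jaw": 1,"x": 0,"y": 0,"z": 7.5,"wx": 0,"wy": 0,"wz": 0},
    {"jaw": 1,"x": 0,"y": 0,"z": 6,"wx": 0,"wy": 0,"wz": 0},
    {"jaw": 1,"x": 0,"y": 0,"z": 0,"wx": 0,"wy": 0,"wz": 0}
  ]
}}

```text
time_s: 22.02
ee_pos: [489.2, -167.9, 68.3]
ee_rot: [3.137, 0.004, 1.522]
wrist_force: [-0.9, -6.1, 9.1]
width: 0.5
```

{"op": "apply_moves", "data": {
  "moves": [
    {"jaw": 1,"x": 0,"y": 0,"z": 2,"wx": 0,"wy": 0,"wz": 0},
    {"jaw": 1,"x": 0,"y": 0,"z": 2,"wx": 0,"wy": 0,"wz": 0},
    {"jaw": 1,"x": 0,"y": 0,"z": 0,"wx": 0,"wy": 0,"wz": 0}
  ]
}}

```text
time_s: 22.4
ee_pos: [489.2, -168.1, 64.6]
ee_rot: [3.137, 0.004, 1.522]
wrist_force: [-1.2, -6.3, 8.5]
width: 0.3
```

{"op": "apply_moves", "data": {
  "moves": [
    {"jaw": 1,"x": 0,"y": 0,"z": 1.5,"wx": 0,"wy": 0,"wz": 0},
    {"jaw": 1,"x": 0,"y": 0,"z": 1.5,"wx": 0,"wy": 0,"wz": 0},
    {"jaw": 1,"x": 0,"y": 0,"z": 0,"wx": 0,"wy": 0,"wz": 0}
  ]
}}

```text
time_s: 22.78
ee_pos: [489.4, -168.2, 63.5]
ee_rot: [3.137, 0.004, 1.522]
wrist_force: [-7.8, -4.1, 23.8]
width: 0.4
```

Run:
```python
from sad import *
o=manip.observe();print(o['ee_pos'],o['ee_rot'],o['wrist_force'])
im,d=snap('top','top8.png');snap('scene','scene8.png');C=cloud('top',d);X,Y,Z=C[...,0],C[...,1],C[...,2]
for y in(55,90,130,170,210,245): m=(abs(Y-y)<5)&(abs(X-499)<45)&(Z>60)&(Z<130);print(y,np.median(Z[m]).round(1))
reg=(Y>-180)&(Y<75)&(X>430)&(X<560)
for m,s,ce in comps(reg&(Z>71)&(Z<84),100): print('block',s[4],rect(C[m]))
m=(Y>20)&(Y<75)&(abs(X-496)<30)&(Z>85)&(Z<125);print('tongue',rect(C[m]),np.median(C[m],0))
a=cv2.resize(cv2.imread('pics/scene8.png')[200:340,200:360],None,fx=4.2,fy=4.2,interpolation=cv2.INTER_CUBIC);cv2.imwrite('pics/p8.png',a)
```

```text
[ 489.38517012 -168.16308486   63.53587707] [3.13728378 0.0043232  1.52246145] [-7.84165069 -4.14168594 23.80874321]
55 115.8
90 125.4
130 103.8
170 98.6
210 93.5
245 90.0
block 303 (array([493.6, -24.4]), array([45.2, 38.7]), 88.64)
tongue (array([495.3,  53.5]), array([45.1, 40.5]), 0.12) [494.19843146  53.9260168  116.44413266]
```

View pics/p8.png

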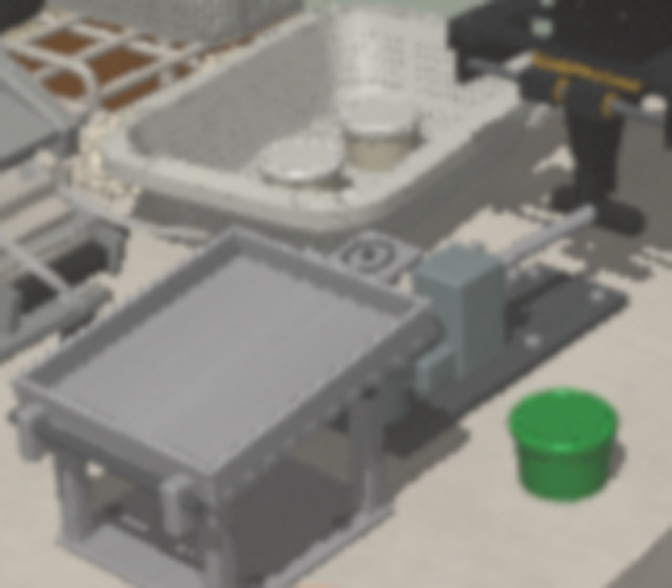

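The tray is raised (tongue top at about 116 mm, slope about 0.12) with the handle on its stop. Now back up along the arc until the finger is clear.

{"op": "apply_moves", "data": {
  "moves": [
    {"jaw": 1,"x": 0,"y": 0,"z": -8,"wx": 0,"wy": 0,"wz": 0},
    {"jaw": 1,"x": 0.5,"y": 0,"z": -8,"wx": 0,"wy": 0,"wz": 0},
    {"jaw": 1,"x": 1,"y": 0,"z": -8,"wx": 0,"wy": 0,"wz": 0},
    {"jaw": 1,"x": 1.5,"y": 0,"z": -8,"wx": 0,"wy": 0,"wz": 0},
    {"jaw": 1,"x": 2,"y": 0,"z": -8,"wx": 0,"wy": 0,"wz": 0},
    {"jaw": 1,"x": 2.5,"y": 0,"z": -8,"wx": 0,"wy": 0,"wz": 0},
    {"jaw": 1,"x": 3,"y": 0,"z": -8,"wx": 0,"wy": 0,"wz": 0},
    {"jaw": 1,"x": 3,"y": 0,"z": -8,"wx": 0,"wy": 0,"wz": 0},
    {"jaw": 1,"x": 0,"y": 0,"z": -10,"wx": 0,"wy": 0,"wz": 0},
    {"jaw": 1,"x": 0,"y": 0,"z": 0,"wx": 0,"wy": 0,"wz": 0}
  ]
}}

```text
time_s: 24.12
ee_pos: [488.2, -152.3, 134.6]
ee_rot: [3.141, 0.001, 1.522]
wrist_force: [0.4, 0.3, 0.1]
width: 0.9
```

Run:
```python
from sad import *
o=manip.observe();print(o['ee_pos'],o['ee_rot'],o['wrist_force'])
im,d=snap('top','top9.png');im2,d2=snap('scene','scene9.png');C=cloud('top',d);X,Y,Z=C[...,0],C[...,1],C[...,2]
for y in(55,130,170,210): m=(abs(Y-y)<5)&(abs(X-499)<45)&(Z>60)&(Z<130);print(y,np.median(Z[m]).round(1))
reg=(Y>-180)&(Y<75)&(X>430)&(X<560)
for m,s,ce in comps(reg&(Z>71)&(Z<84),100): print('block',s[4],rect(C[m]))
print(manip.boxes_of('handle_end','scene')[:1], 'bar up px',px('scene',[[487.2,-153.2,113],[486.5,-166.6,55]]))
C=cloud('scene',d2);m=(abs(C[...,1]+153)<20)&(abs(C[...,0]-487)<45)&(C[...,2]>40)&(C[...,2]<126);print('bar z hi (scene)',np.sort(C[m][:,2])[-30::6])
```

```text
[ 488.21858282 -152.34586314  134.57662678] [3.14055717e+00 7.26527994e-04 1.52237368e+00] [0.43248345 0.31351063 0.11548638]
55 90.5
130 87.6
170 87.3
210 87.6
block 287 (array([493.6, -23.2]), array([43.3, 38.5]), 88.98)
[{'bbox': [318.1, 225.6, 348.9, 258.3], 'score': 0.61}] bar up px [[338.59090907 231.05619846]
 [341.59705165 248.4880915 ]]
bar z hi (scene) [120.59059491 120.92075004 121.2884375  121.68987107 121.99107064]
```

Tray level and handle fully up (no force, bar top at about 122). Second stroke.

{"op": "apply_moves", "data": {
  "moves": [
    {"jaw": 1,"x": -1,"y": -0.5,"z": 8,"wx": 0,"wy": 0,"wz": 0},
    {"jaw": 1,"x": 0,"y": 0,"z": 4,"wx": 0,"wy": 0,"wz": 0},
    {"jaw": 1,"x": -3.4,"y": 0,"z": 6.8,"wx": 0,"wy": 0,"wz": 0},
    {"jaw": 1,"x": -2.9,"y": 0,"z": 6.9,"wx": 0,"wy": 0,"wz": 0},
    {"jaw": 1,"x": -2.3,"y": 0,"z": 7.2,"wx": 0,"wy": 0,"wz": 0},
    {"jaw": 1,"x": -1.5,"y": 0,"z": 7.3,"wx": 0,"wy": 0,"wz": 0},
    {"jaw": 1,"x": -1,"y": 0,"z": 7.4,"wx": 0,"wy": 0,"wz": 0},
    {"jaw": 1,"x": -0.5,"y": 0,"z": 7.5,"wx": 0,"wy": 0,"wz": 0},
    {"jaw": 1,"x": 0,"y": 0,"z": 7.5,"wx": 0,"wy": 0,"wz": 0},
    {"jaw": 1,"x": 0,"y": 0,"z": 4,"wx": 0,"wy": 0,"wz": 0}
  ]
}}

```text
time_s: 25.52
ee_pos: [488.3, -166.7, 68.4]
ee_rot: [3.138, 0.003, 1.522]
wrist_force: [-1.1, -6.9, 9.9]
width: 0.7
```

{"op": "apply_moves", "data": {
  "moves": [
    {"jaw": 1,"x": 0,"y": 0,"z": 1,"wx": 0,"wy": 0,"wz": 0},
    {"jaw": 1,"x": 0,"y": 0,"z": 0,"wx": 0,"wy": 0,"wz": 0}
  ]
}}

```text
time_s: 25.78
ee_pos: [488.3, -166.7, 67.6]
ee_rot: [3.138, 0.003, 1.522]
wrist_force: [-2.0, -6.6, 9.0]
width: 0.4
```

{"op": "apply_moves", "data": {
  "moves": [
    {"jaw": 1,"x": 0,"y": 0,"z": 2,"wx": 0,"wy": 0,"wz": 0},
    {"jaw": 1,"x": 0,"y": 0,"z": 2,"wx": 0,"wy": 0,"wz": 0},
    {"jaw": 1,"x": 0,"y": 0,"z": 1.5,"wx": 0,"wy": 0,"wz": 0},
    {"jaw": 1,"x": 0,"y": 0,"z": 0,"wx": 0,"wy": 0,"wz": 0}
  ]
}}

```text
time_s: 26.28
ee_pos: [488.5, -166.9, 63.7]
ee_rot: [3.138, 0.004, 1.522]
wrist_force: [-7.0, -3.5, 22.9]
width: 0.3
```

Run:
```python
from sad import *
im,d=snap('top','top10.png');C=cloud('top',d);X,Y,Z=C[...,0],C[...,1],C[...,2]
zs=[]
for y in(55,130,170,210,245): m=(abs(Y-y)<5)&(abs(X-499)<45)&(Z>60)&(Z<130);zs.append(np.median(Z[m]).round(1))
print('tray z',zs,'angle',np.arctan2(zs[1]-zs[3],80))
for m,s,ce in comps((Z>30)&(Z<60)&(X>640)&(X<800)&(Y>-310)&(Y<-70),60): print('cup',rect(C[m]),np.median(C[m],0).round(1))
for m,s,ce in comps((Y>-180)&(Y<75)&(X>430)&(X<560)&(Z>71)&(Z<84),100): print('block',s[4],rect(C[m]))
for n in('timer','weight','scraper'): print(n,[(np.round(x['bbox']).tolist(),round(x['score'],2)) for x in manip.boxes_of(n,'top')][:2])
o=manip.observe();print(o['ee_pos'],o['wrist_force'],o['time_s'])
manip.finish_job()
```

```text
tray z [np.float64(116.3), np.float64(103.7), np.float64(98.5), np.float64(94.0), np.float64(90.1)] angle 0.1206609987279128
cup (array([ 716.1, -136.4]), array([59.7, 62.1]), 89.3) [ 715.9 -136.1   45.7]
cup (array([ 716. , -223.5]), array([60.2, 59.7]), 87.31) [ 715.5 -223.6   45.7]
block 303 (array([493.6, -23.2]), array([43.4, 38.4]), 89.06)
timer [([456.0, 229.0, 488.0, 259.0], 0.8), ([295.0, 263.0, 326.0, 268.0], 0.73)]
weight [([252.0, 202.0, 269.0, 224.0], 0.57)]
scraper [([457.0, 267.0, 516.0, 301.0], 0.93), ([160.0, 230.0, 259.0, 296.0], 0.69)]
[ 488.46492525 -166.84399432   63.70457489] [-6.14695383 -4.91802643 21.95842826] 26.475
the job is handed in; nothing more can be done
```

The job is handed in at about 26.5 s, with the handle still held down and the tray raised on the jack. The hand-in reports no verdict.

- **Cups:** Both white cups stand upright in the basket, with level lids at about (716, −136) and (716, −223). I did not touch the green and orange cups.
- **Jack:** I slid it under the tongue and let go. The saddle estimates agree with the marked ring to about 1–2 mm. They differ among themselves by about that much, and the saddle itself was hidden under the tongue.
- **First stroke:** The handle went down to its stop, and the wrist force rose from about 9 to 24 N there. It then went fully back up, with the tray level again, the bar top at about 122 mm and no force on the finger.
- **Second stroke:** The handle is down on its stop at about 22 N. The tray angle measures about 0.12 rad, and the tongue top reads 116 mm.
- **Bystanders:** The detected boxes for the timer, weight and scraper are within a few pixels of where they started.

The jack's pump block read about 2 mm further along y after the first stroke than before it (−25.3 to −23.2), but it did not change during the second stroke. The shift is within the measuring scatter, and the later value puts the saddle at y ≈ 53.7, against 53.5–54.1 for the ring.

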